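Pack the fixture pins and key the cover onto the pin drum

ROBOT

A 6-joint arm with a two-finger parallel gripper is mounted at the origin on the work surface. World frame = base frame: x ahead of the robot, y to its left, z up, the work surface at z = 0. Lengths are in mm, angles in rad, forces in N, time in s.
With the tool pointing down it reaches from about 350 to 975 mm from the base axis. Payload 4.9 kg.
Tool frame: the origin (TCP) lies at the very end of the fingers, on their centre line; the grasp point (between the pads) lies 19 mm behind it; z points along the fingers, y is the line along which they close (so a half turn about z gives the same grasp; the last joint's range is limited). The gripper opens to 85 mm and grips with 20 to 120 N. Pads are 22 mm wide; open, the fingers measure 114 mm over their backs; the gripper's body (76 mm by 85 mm) begins 54 mm behind the grasp point. The pads swing forward as they close: fully open they stand 13 mm farther back than shut.
Start: joints at [1.114, 0.053, 1.613, -0, 1.476, -0.119], TCP at [207.122, 589.663, 231.304] pointing down, gripper open.
Joint ranges: [-3.01, 3.01], [-1.01, 2.22], [0.06, 2.58], [-1.02, 4.17], [0.09, 2.62], [-3.14, 3.14]. Speed limits (rad/s): [2.57, 2.57, 3.14, 3.14, 3.14, 3.14].

INTERFACE

Orientations are given as a rotation vector (axis times angle).
In Python, from workcell import sensors, optics, close_job gives the robot as it stands.
- The arm moves only by the tool step_arm, never from a script. Its argument "increments" is a list of rows, each a list of 2 entries, a list of its own where there are three numbers: the shift along the tool's x, y, z in mm, then the turn, a rotation vector about the tool's x, y, z in rad. A call has exactly 10 rows; each row is the pose to reach, as a shift and turn from the pose commanded when the call began, along the tool's axes at that moment; what a row does not reach only later rows make up. A row lasts 1/10 s, in which the tool goes at most 50 mm and 8.59 degrees, less where a joint would pass 70% of its speed; a pose out of reach is approached as far as the arm can. A call with a gripper value outside its range is refused whole. "gripper" is the opening, from -1 (shut) to 1 (fully open), set as the call begins (left out, the last holds). The fingers move at their own pace and stop on an object; the grip force is fixed at half the most. Time passes only in rows, so rows that repeat a pose let the fingers close, or fill a call up. It gives the time, the measured TCP pose, the force, the opening and the grip force at its end, in the units of the state.
- sensors.sense(): the state, without advancing time (a new reading comes with each control period).
- optics.camera(name): name is "scene" or "top" or "wrist"; returns a dict with "img" (480x640x3 uint8, red, green, blue), "fx", "fy", "cx", "cy" (pixels), "rvec" (rotation vector, rad) and "tvec" (3), from world to camera coordinates, as OpenCV has them. Camera axes: x right, y down, z forward; pixel columns grow to the right and rows downward; lengths in mm; the calibration is good to about 2 mm. A picture is of the moment at which its call begins. There is no depth.
- close_job(): hands the job in; it is judged then, once.
The state is a dict: "time": time; "joint_pos": joint angles; "joint_velocities": joint speeds; "joint_torque": joint torques, N m; "tool_pos": TCP position; "tcp_rot": TCP orientation; "force": force on the tool from outside, world axes, zero at the start; "torque": the same for the moment, N m; "opening": finger opening in mm; "gripper_force": force on a finger pad.
Only numpy, scipy, OpenCV 4.12 (cv2) and the standard library are available. Lean on these libraries where they do the work, as an engineer would, in place of code of your own. Each camera call takes 0.05 s, during which the arm holds its last target. There are 200 camera calls.

TASK

Take the plastic cap off the pin drum's shaft and stand it, knob up, in the middle of the steel tray. Put all the loose fixture pins away in the drum, standing upright on their fat feet in a ring round the drum's centre post. Then set the keyed cover, hub up, over the shaft, turn it until you feel its tab drop into the keyway, let it down fully home on the post and let go. Leave the tools and other things on the table where they are.

Things in the scene. Friction and masses are not known exactly. Their poses are not given: they have to be found in the camera images.
- drum: Grey pin drum, fixed: a round tub, 132 mm outside diameter, inside radius 61 mm, floor 8 mm and rim 44 mm above the table, with a steel post 36 mm in diameter in its centre, up to 97 mm. Six pins fit in a ring round the post, axes about 39.5 mm from the drum's axis, 60 degrees apart, no fixed places. Origin: on the drum's axis at table height, z up; +x is the keyway's side.
- shaft_top (a point): Centre of the top face of the keyed shaft that sits on the drum's post: 32 mm in diameter, 97 to 123 mm above the table, square-edged at the top. Its keyway, a slot 11 mm wide and 7 mm deep along the whole shaft, open at the top, is on the side towards +x (axes as the drum's).
- cover_hub (a point): Keyed cover, loose, about 0.45 kg, bare metal, starts flat on the table, hub up: disc 104 mm in diameter, 6 mm thick; square hub 52 mm wide (flats face its own +-x and +-y), to 38 mm above the disc's underside; through bore 35 mm in diameter. This point: on the axis, 28 mm above the underside; +x towards tab and ear, z up. Fully home on the post it is 125 mm above the table.
- cover_tab (a point): Bottom inner edge of the cover's tab, which is 8 mm wide, stands 8 mm into the bore on the cover's +x side and begins 10 mm above the underside: the bore takes 10 mm of shaft before the tab meets the shaft's top. A rim ear 16 mm wide, 12 mm long, marks the same side. Tab on the shaft's top, out of the keyway: underside 113 mm above the table; home: 97 mm, 4 mm above the pins.
- cap_mid (a point): Loose black plastic cap, 60 g, 60 mm tall, that starts on top of the drum's shaft: a skirt 42 mm in diameter, 27 mm tall, open below (bore 36 mm, 22 mm deep), under a knob 24 mm in diameter and 33 mm tall to hold it by. This point is on its axis, 30 mm above its lower edge, z up to the knob.
- tray: Low steel tray fixed on the table at the left, 120 x 110 mm outside, 22 mm tall, walls and floor 3 mm thick. Origin: centre of its underside.
- pin0_mid (a point): Steel fixture pin, loose, 0.3 kg, 85 mm tall, one of six alike (4 to 6 are present; None if absent): a fat foot 36 mm in diameter and 40 mm tall, below a slim shank 14 mm in diameter and 45 mm tall, to be gripped by the shank. Stands on its foot. This point is on its axis, 42.5 mm above the underside of the foot; z along the axis towards the shank.
- pin1_mid (a point): Steel fixture pin, loose, 0.3 kg, 85 mm tall, one of six alike (4 to 6 are present; None if absent): a fat foot 36 mm in diameter and 40 mm tall, below a slim shank 14 mm in diameter and 45 mm tall, to be gripped by the shank. Stands on its foot. This point is on its axis, 42.5 mm above the underside of the foot; z along the axis towards the shank.
- pin2_mid (a point): Steel fixture pin, loose, 0.3 kg, 85 mm tall, one of six alike (4 to 6 are present; None if absent): a fat foot 36 mm in diameter and 40 mm tall, below a slim shank 14 mm in diameter and 45 mm tall, to be gripped by the shank. Stands on its foot. This point is on its axis, 42.5 mm above the underside of the foot; z along the axis towards the shank.
- pin3_mid (a point): Steel fixture pin, loose, 0.3 kg, 85 mm tall, one of six alike (4 to 6 are present; None if absent): a fat foot 36 mm in diameter and 40 mm tall, below a slim shank 14 mm in diameter and 45 mm tall, to be gripped by the shank. Stands on its foot. This point is on its axis, 42.5 mm above the underside of the foot; z along the axis towards the shank.
- pin4_mid (a point): Steel fixture pin, loose, 0.3 kg, 85 mm tall, one of six alike (4 to 6 are present; None if absent): a fat foot 36 mm in diameter and 40 mm tall, below a slim shank 14 mm in diameter and 45 mm tall, to be gripped by the shank. Stands on its foot. This point is on its axis, 42.5 mm above the underside of the foot; z along the axis towards the shank.
- pin5_mid (a point): Steel fixture pin, loose, 0.3 kg, 85 mm tall, one of six alike (4 to 6 are present; None if absent): a fat foot 36 mm in diameter and 40 mm tall, below a slim shank 14 mm in diameter and 45 mm tall, to be gripped by the shank. Stands on its foot. This point is on its axis, 42.5 mm above the underside of the foot; z along the axis towards the shank.
- hammer: Bystander: hammer. Leave it where it is.
- wrench: Bystander: spanner. Leave it where it is.
- tape: Bystander: tape measure. Leave it where it is.
- clamp: Bystander: locking clamp by the pins. Leave it where it is.
- clamp2: Bystander: locking clamp by the parts bin. Leave it where it is.
- drill: Bystander: cordless drill. Leave it where it is.
- flatbar: Bystander: flat bar offcut. Leave it where it is.
Mind the look-alikes: they are no part of the job. What is shaped like the part that bears cap_mid but purple is not meant.

How it is judged (in metres and radians):
On the way, in this order (a step that is already met when the one before it is completed fails the run):
1. every pin present stands upright in the drum (horizontal distance between each of pin0_mid, pin1_mid, pin2_mid, pin3_mid, pin4_mid, pin5_mid and drum below 0.046 m and z of pin0_mid in the frame of drum between 0.046 and 0.055 m and angle between each of pin0_mid, pin1_mid, pin2_mid, pin3_mid, pin4_mid, pin5_mid's own z axis and vertical below 0.12 rad and z of pin1_mid in the frame of drum between 0.046 and 0.055 m and z of pin2_mid in the frame of drum between 0.046 and 0.055 m and z of pin3_mid in the frame of drum between 0.046 and 0.055 m and z of pin4_mid in the frame of drum between 0.046 and 0.055 m and z of pin5_mid in the frame of drum between 0.046 and 0.055 m), for 0.2 s.
2. the cover's bore is on the shaft (horizontal distance between cover_hub and drum below 0.005 m and angle between cover_hub's own z axis and vertical below 0.1 rad and z of cover_hub in the frame of drum below 0.148 m).
3. the tab has dropped into the keyway and the cover is fully home (horizontal distance between cover_hub and drum below 0.005 m and angle between cover_hub's own z axis and vertical below 0.05 rad and z of cover_hub in the frame of drum below 0.129 m and angle between the x axis of cover_hub and the x axis of drum, either way round below 0.25 rad), for 0.2 s.
At the end, for the whole second after the job is handed in: Every pin present stands on the drum floor (middle within 4.5 mm of standing height, 46 mm of the axis, tilt < 0.12 rad); cover released, at rest, within 5 mm of the axis, 4 mm of home, tilt < 0.05, tab within 0.25 rad of the keyway; cap upright on the tray floor within 45 mm of its centre (all of step 1 and all of step 3 and horizontal distance between cap_mid and tray below 0.045 m and z of cap_mid in the frame of tray below 0.038 m and angle between cap_mid's own z axis and vertical below 0.1 rad and linear speed of cover below 0.02 m/s and contact force between the fingers and cover below 0.1 N); the robot touches nothing.
It fails at once if a tool or other bystander is moved by more than 40 mm (distance of any of hammer, wrench, tape, clamp, clamp2, drill, flatbar from where it was at the start of the episode above 0.04 m).
Of pin0, pin1, pin2, pin3, pin4, pin5 only 4 to 6 are there at a start; the rules pass over those that are not, and their reading is None.
At some moment in a run one of cover may be knocked a few centimetres aside while the robot is not near it.
Once in a run the grip may slacken for a moment while it holds something.
It also fails if it takes over 210 s, if anything falls off the work surface, if the arm or the gripper's body presses on something with over 40 N, if the wrist force passes 120 N, or if a joint passes its speed limit or range.

## Working session

There is one attempt and no reset: what is moved stays moved. The work goes in short steps, Python scripts to look and compute and a tool call to move; the robot and the scene stay as the last step left them, time stands still between calls to the robot, and variables do not carry over. Pictures are saved under pics/ and viewed, at most 14 in all, crops included, and the job is handed in when it is done.

Besides the shell and the picture viewer there is one more tool, called after ">>>" in YAML: its name, and indented under it one key for each argument. step_arm: Moves the arm, as the interface text tells. Its arguments: {"type":"object","properties":{"increments":{"type":"array"},"gripper":{"type":"number"}},"required":["increments"]}

```bash
mkdir -p pics; ls; cat > h.py <<'E'
import numpy as np, cv2
from scipy.spatial.transform import Rotation as R
from workcell import sensors, optics, close_job
def cam(n): return optics.camera(n)
def save(c,f,crop=None,s=1):
    im=c["img"]
    if crop: x0,y0,x1,y1=crop; im=im[y0:y1,x0:x1]
    if s!=1: im=cv2.resize(im,None,fx=s,fy=s,interpolation=cv2.INTER_CUBIC)
    cv2.imwrite("pics/"+f,im[:,:,::-1])
def K(c): return np.array([[c["fx"],0,c["cx"]],[0,c["fy"],c["cy"]],[0,0,1.]])
def unproj(c,u,v,z):
    M=R.from_rotvec(c["rvec"]).as_matrix(); t=np.array(c["tvec"])
    o=-M.T@t; d=M.T@np.linalg.solve(K(c),[u,v,1.]); return o+d*(z-o[2])/d[2]
def proj(c,p):
    return cv2.projectPoints(np.array(p,float).reshape(-1,3),np.array(c["rvec"],float),np.array(c["tvec"],float),K(c),None)[0].reshape(-1,2)
def st():
    s=sensors.sense(); print({k:np.round(s[k],3).tolist() for k in ["time","joint_pos","tool_pos","tcp_rot","force","opening","gripper_force"]}); return s
def go(p,s=None):
    "tool-frame shift to world point p"
    s=s or sensors.sense(); return R.from_rotvec(s["tcp_rot"]).inv().apply(np.array(p)-s["tool_pos"])
E
python3 - <<'E'
from h import *
st()
for n in ("top","scene"):
    c=cam(n); save(c,n+"0.png"); print(n,c["fx"],c["cx"],c["cy"],c["rvec"],c["tvec"])
E
```

```text
pics
{'time': 0.0, 'joint_pos': [1.114, 0.053, 1.614, -0.0, 1.476, -0.119], 'tool_pos': [206.86, 589.095, 230.045], 'tcp_rot': [-0.528, -3.096, 0.003], 'force': [0.435, -0.124, 0.494], 'opening': 85.388, 'gripper_force': 0.0}
top 553.4566937999396 322.6165941012802 236.675011844873 [ 2.15707652 -2.15695835  0.12442379] [  57.07208255  522.53701562 1547.64645593]
scene 485.1497588942788 323.1134927123747 238.22352827053405 [ 1.26088304  2.0967284  -1.08040799] [ 211.38901865 -196.7860942  1610.79432662]
```

View pics/top0.png

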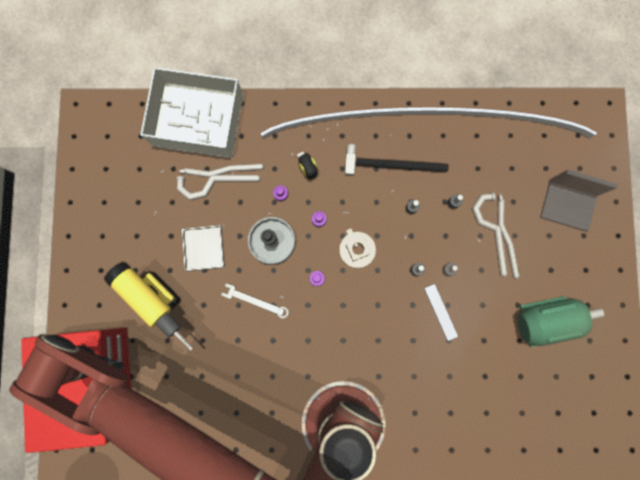

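View pics/scene0.png

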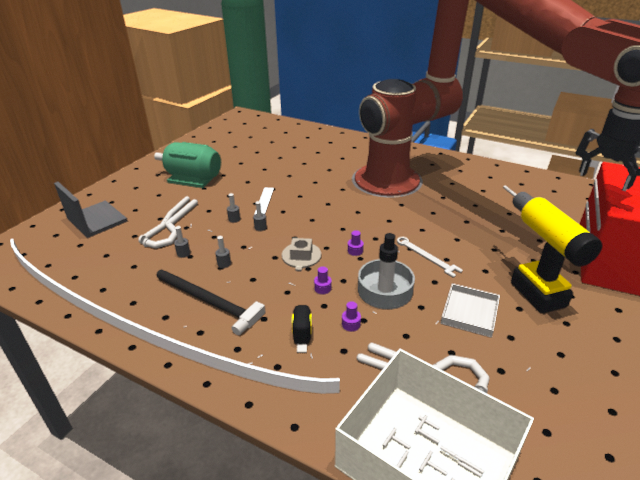

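Top view: black cap on the drum at (270,238), with purple look-alikes at (280,192), (319,218) and (317,278). The cover is at (357,249), and its ear points to the upper left, about (350,233). Pins are at (413,206), (456,201), (418,269) and (451,269). The tray is at (203,248). I choose the black cap and will check it in a crop.

```bash
python3 - <<'E'
from h import *
c=cam("top"); save(c,"crop1.png",(180,180,480,300),2.6)
for n,u,v,z in [("drum",271,241,44),("cap",270,238,180),("cover",357,249,6),("ear",349.5,233,6),("tray",203,248,22),("p0",413,206,40),("p1",456,201,40),("p2",418,269,40),("p3",451,269,40)]:
    print(n,unproj(c,u,v,z).round(1))
E
```

```text
drum [508.7 203.1  44. ]
cap [501.2 192.3 180. ]
cover [489.7 -42.2   6. ]
ear [536.3 -20.8   6. ]
tray [491.1 400.1  22. ]
p0 [ 609.7 -200.9   40. ]
p1 [ 624.1 -324.    40. ]
p2 [ 429.8 -211.6   40. ]
p3 [ 429.8 -304.4   40. ]
```

View pics/crop1.png

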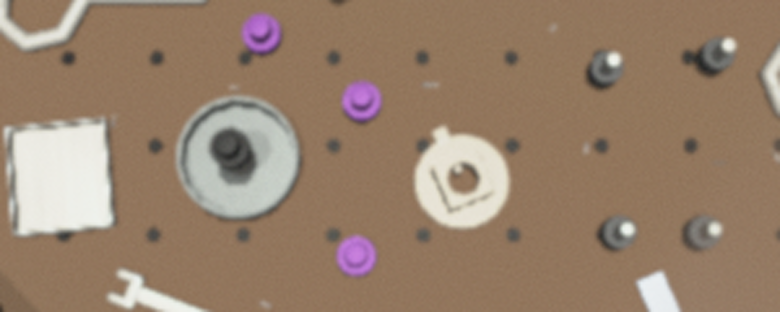

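The crop confirms it: the black knobbed cap sits on the drum's shaft at crop (232,145), and the three purple ones are decoys. Next I write a planning helper and move over the drum.

```bash
cat >> h.py <<'E'
import json,os
def Rt(psi):
    c,s=np.cos(psi),np.sin(psi); return R.from_matrix(np.array([[c,s,0],[s,-c,0],[0,0,-1.]]))
def cmd():
    if os.path.exists("cmd.json"): d=json.load(open("cmd.json")); return np.array(d["p"]),R.from_rotvec(d["r"])
    return np.array([207.122,589.663,231.304]),R.from_rotvec(sensors.sense()["tcp_rot"])
def plan(p,psi_deg,commit=True):
    "row (tool shift, tool turn) from commanded pose to world p, yaw; records it as commanded"
    P,Q=cmd(); sh=Q.inv().apply(np.array(p,float)-P).round(1)
    rv=(Q.inv()*Rt(np.radians(psi_deg))).as_rotvec().round(3)
    if commit: json.dump({"p":(P+Q.apply(sh)).tolist(),"r":(Q*R.from_rotvec(rv)).as_rotvec().tolist()},open("cmd.json","w"))
    print([sh.tolist(),rv.tolist()]); 
def resync():
    s=sensors.sense(); json.dump({"p":list(map(float,s["tool_pos"])),"r":list(map(float,s["tcp_rot"]))},open("cmd.json","w"))
E
python3 - <<'E'
from h import *
s=sensors.sense(); M=R.from_rotvec(s["tcp_rot"]).as_matrix(); print(M.round(3), np.degrees(np.arctan2(M[1,0],M[0,0])))
w=cam("wrist"); W=R.from_rotvec(w["rvec"]).as_matrix(); print("cam in tool",M.T@(-W.T@w["tvec"]-s["tool_pos"]),(W@M).round(3),w["fx"])
plan([420,203,300],-160)
E
```

```text
[[-0.943  0.331 -0.001]
 [ 0.331  0.943 -0.001]
 [ 0.    -0.002 -1.   ]] 160.64758555427906
cam in tool [  76.69771614   -0.49116181 -142.04653381] [[ 0.     1.     0.   ]
 [-0.954  0.    -0.3  ]
 [-0.3   -0.     0.954]] 343.73628893216625
[[-329.0, -294.4, -68.4], [-0.001, -0.001, -0.687]]
```

```bash
rm cmd.json; python3 - <<'E'
from h import *
plan([440,205,280],180)
E
```

```text
[[-347.2, -285.8, -48.4], [-0.001, -0.0, -0.338]]
```

>>> step_arm:
  increments:
    - [[-347.2, -285.8, -48.4], [0, 0, -0.338]]
    - [[-347.2, -285.8, -48.4], [0, 0, -0.338]]
    - [[-347.2, -285.8, -48.4], [0, 0, -0.338]]
    - [[-347.2, -285.8, -48.4], [0, 0, -0.338]]
    - [[-347.2, -285.8, -48.4], [0, 0, -0.338]]
    - [[-347.2, -285.8, -48.4], [0, 0, -0.338]]
    - [[-347.2, -285.8, -48.4], [0, 0, -0.338]]
    - [[-347.2, -285.8, -48.4], [0, 0, -0.338]]
    - [[-347.2, -285.8, -48.4], [0, 0, -0.338]]
    - [[-347.2, -285.8, -48.4], [0, 0, -0.338]]
  gripper: 1

```text
time: 1.2
tool_pos: [442.3, 200.9, 280.5]
tcp_rot: [0.011, 3.14, -0.002]
force: [0.4, 1.1, -0.2]
opening: 85.6
gripper_force: 0.0
```

```bash
python3 - <<'E'
from h import *
st(); c=cam("wrist"); save(c,"w1.png"); s=st(); print(cmd()[0],cmd()[1].as_rotvec())
np.savez("w1.npz",**c)
E
```

```text
{'time': 1.2, 'joint_pos': [0.274, -0.315, 1.865, -0.002, 1.589, -1.29], 'tool_pos': [442.302, 200.913, 280.501], 'tcp_rot': [0.011, 3.14, -0.002], 'force': [0.448, 1.06, -0.182], 'opening': 85.596, 'gripper_force': 0.0}
{'time': 1.25, 'joint_pos': [0.277, -0.314, 1.866, -0.0, 1.589, -1.289], 'tool_pos': [441.397, 202.442, 280.049], 'tcp_rot': [0.008, 3.141, -0.0], 'force': [1.076, -0.007, 0.546], 'opening': 85.165, 'gripper_force': 0.0}
[440.02917838 205.01549391 280.01316051] [ 3.97462184e-04 -3.14122495e+00  2.29816121e-04]
```

View pics/w1.png

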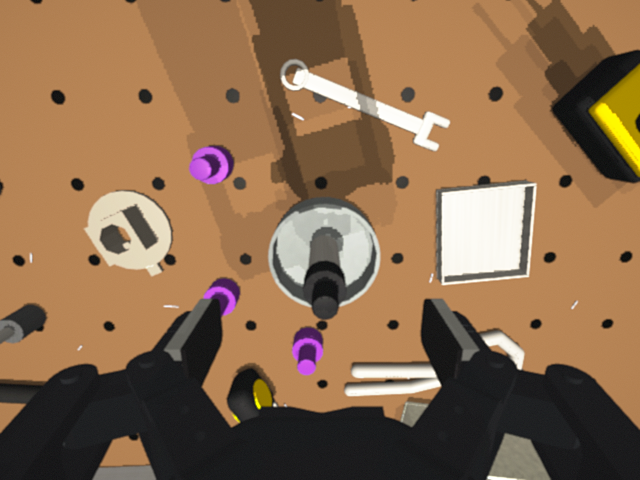

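Wrist view: the drum rim spans columns 269–381, centred near (325,252). The cap's knob top is at (325,308). The tray's outer corners are at (437,190), (536,183), (530,278) and (441,284), and the cover is at (129,231). I'll take a settled frame and fit positions by least squares.

```bash
cat >> h.py <<'E'
def fitcircle(c,uv,z):
    P=np.array([unproj(c,u,v,z)[:2] for u,v in uv]); A=np.c_[2*P,np.ones(len(P))]
    x=np.linalg.lstsq(A,(P**2).sum(1),rcond=None)[0]; r=np.sqrt(x[2]+x[0]**2+x[1]**2)
    return x[:2],r,np.std(np.linalg.norm(P-x[:2],axis=1)-r)
def blobs(c,lo,hi,amin=30):
    m=cv2.inRange(cv2.cvtColor(c["img"],cv2.COLOR_RGB2HSV),np.array(lo),np.array(hi))
    n,l,s,ce=cv2.connectedComponentsWithStats(m); return [(ce[i].round(1).tolist(),s[i].tolist()) for i in range(1,n) if s[i][4]>=amin],l
E
python3 - <<'E'
from h import *
c=cam("wrist"); save(c,"w2.png"); np.savez("w2.npz",**c); st()
im=c["img"]; h=cv2.cvtColor(im,cv2.COLOR_RGB2HSV)
# radial rays from drum centre outward->in: find first low-saturation pixel
pts=[]
for a in np.radians(range(0,360,5)):
    for r in np.arange(75,35,-0.5):
        u,v=325+r*np.cos(a),252+r*np.sin(a)
        if h[int(round(v)),int(round(u)),1]<70: pts.append((u,v)); break
pts=np.array(pts)
for z in (44,):
    q=pts.copy()
    for _ in range(4):
        ce,r,sd=fitcircle(c,q,z); d=np.array([np.linalg.norm(unproj(c,u,v,z)[:2]-ce) for u,v in q]); q=q[abs(d-r)<2.0*sd+.3]
    print("drum",ce,r,sd,len(q))
bl,_=blobs(c,(0,0,0),(180,255,60),200); print([b for b in bl if 200<b[0][0]<430])
print("knobtop",unproj(c,325,308,161))
T=[unproj(c,u,v,22)[:2] for u,v in [(437,190),(536,183),(530,278),(441,284)]]; print("tray",np.mean(T,0),T)
print("cover",unproj(c,129,231,6))
E
```

```text
{'time': 1.3, 'joint_pos': [0.28, -0.314, 1.867, 0.0, 1.59, -1.288], 'tool_pos': [440.472, 203.962, 279.712], 'tcp_rot': [-0.005, -3.141, -0.001], 'force': [0.009, -1.307, 0.145], 'opening': 85.383, 'gripper_force': 0.0}
drum [509.16291512 202.86111874] 67.43136867199054 1.9405738186998396 66
[([321.3, 288.4], [301, 262, 42, 58, 1495]), ([315.3, 420.7], [0, 299, 640, 181, 60875])]
knobtop [510.96731759 204.77893446 161.        ]
tray [491.10860198 402.47568007] [array([434.57094965, 337.48930873]), array([426.95831261, 451.87119762]), array([547.5569728 , 466.31847523]), array([555.34817285, 354.2237387 ])]
cover [487.53953534 -41.19319175   6.        ]
```

```bash
python3 - <<'E'
from h import *
plan([510,203.5,134],180)
E
```

```text
[[-70.0, -1.5, 146.0], [-0.0, -0.0, 0.0]]
```

>>> step_arm:
  increments:
    - [[-40, -1.5, 0], [0, 0, 0]]
    - [[-70, -1.5, 30], [0, 0, 0]]
    - [[-70, -1.5, 60], [0, 0, 0]]
    - [[-70, -1.5, 90], [0, 0, 0]]
    - [[-70, -1.5, 110], [0, 0, 0]]
    - [[-70, -1.5, 130], [0, 0, 0]]
    - [[-70, -1.5, 146], [0, 0, 0]]
    - [[-70, -1.5, 146], [0, 0, 0]]
    - [[-70, -1.5, 146], [0, 0, 0]]
    - [[-70, -1.5, 146], [0, 0, 0]]

```text
time: 2.3
tool_pos: [510.8, 204.1, 135.2]
tcp_rot: [-0.001, 3.139, 0.001]
force: [-0.3, 0.1, -0.2]
opening: 85.2
gripper_force: 0.0
```

>>> step_arm:
  increments:
    - [[0, 0, 0], [0, 0, 0]]
    - [[0, 0, 0], [0, 0, 0]]
    - [[0, 0, 0], [0, 0, 0]]
    - [[0, 0, 0], [0, 0, 0]]
    - [[0, 0, 0], [0, 0, 0]]
    - [[0, 0, 0], [0, 0, 0]]
    - [[0, 0, 0], [0, 0, 0]]
    - [[0, 0, 0], [0, 0, 0]]
    - [[0, 0, 0], [0, 0, 0]]
    - [[0, 0, 0], [0, 0, 0]]
  gripper: -1

```text
time: 3.3
tool_pos: [510.3, 203.5, 134.1]
tcp_rot: [-0.0, 3.141, 0.0]
force: [0.6, -1.0, 3.5]
opening: 22.4
gripper_force: 58.9
```

```bash
python3 - <<'E'
from h import *
st();st()
plan([510,203.5,214],180)
plan([491,401.5,150],180,)
E
```

```text
{'time': 3.3, 'joint_pos': [0.244, -0.047, 1.88, -0.0, 1.308, -1.327], 'tool_pos': [510.318, 203.492, 134.144], 'tcp_rot': [-0.0, 3.141, 0.0], 'force': [0.596, -0.992, 3.483], 'opening': 22.433, 'gripper_force': 58.9}
{'time': 3.3, 'joint_pos': [0.244, -0.047, 1.88, -0.0, 1.308, -1.327], 'tool_pos': [510.318, 203.492, 134.144], 'tcp_rot': [-0.0, 3.141, 0.0], 'force': [0.596, -0.992, 3.483], 'opening': 22.433, 'gripper_force': 58.9}
[[0.0, -0.0, -80.0], [-0.0, -0.0, 0.0]]
[[18.9, 198.0, 64.0], [-0.0, -0.0, 0.0]]
```

>>> step_arm:
  increments:
    - [[0, 0, -30], [0, 0, 0]]
    - [[0, 0, -60], [0, 0, 0]]
    - [[0, 0, -80], [0, 0, 0]]
    - [[0, 0, -80], [0, 0, 0]]
    - [[0, 40, -80], [0, 0, 0]]
    - [[6, 80, -80], [0, 0, 0]]
    - [[12, 120, -80], [0, 0, 0]]
    - [[19, 160, -60], [0, 0, 0]]
    - [[19, 198, -30], [0, 0, 0]]
    - [[19, 198, -16], [0, 0, 0]]

```text
time: 4.3
tool_pos: [487.6, 403.7, 143.6]
tcp_rot: [0.007, -3.135, 0.004]
force: [-0.2, -0.2, -1.5]
opening: 22.5
gripper_force: 59.6
```

>>> step_arm:
  increments:
    - [[0, 0, 0], [0, 0, 0]]
    - [[0, 0, 0], [0, 0, 0]]
    - [[0, 0, 30], [0, 0, 0]]
    - [[0, 0, 60], [0, 0, 0]]
    - [[0, 0, 80], [0, 0, 0]]
    - [[0, 0, 95], [0, 0, 0]]
    - [[0, 0, 105], [0, 0, 0]]
    - [[0, 0, 110], [0, 0, 0]]
    - [[0, 0, 110], [0, 0, 0]]
    - [[0, 0, 110], [0, 0, 0]]

```text
time: 5.3
tool_pos: [491.7, 401.9, 40.9]
tcp_rot: [-0.0, 3.14, 0.002]
force: [0.2, -0.1, -0.7]
opening: 22.2
gripper_force: 59.6
```

```bash
python3 - <<'E'
from h import *
plan([491,401.5,40],180); st()
c=cam("scene"); save(c,"s1.png",(330,180,570,360),3)
E
```

```text
[[-0.0, 0.0, 110.0], [-0.0, -0.0, 0.0]]
{'time': 5.3, 'joint_pos': [0.568, 0.257, 1.722, 0.0, 1.161, -1.003], 'tool_pos': [491.725, 401.882, 40.925], 'tcp_rot': [-0.0, 3.14, 0.002], 'force': [0.231, -0.068, -0.674], 'opening': 22.247, 'gripper_force': 59.626}
```

View pics/s1.png

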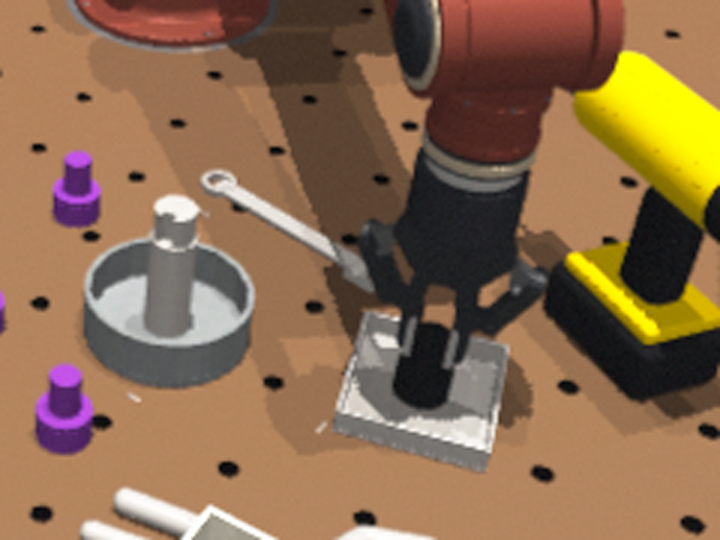

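Scene crop: the cap is in the fingers just above the tray centre at crop (423,385), and the drum is empty apart from the post. Now I lower the last few millimetres, release, and back off to look at the drum.

>>> step_arm:
  increments:
    - [[0, 0, 2], [0, 0, 0]]
    - [[0, 0, 4], [0, 0, 0]]
    - [[0, 0, 4.5], [0, 0, 0]]
    - [[0, 0, 4.5], [0, 0, 0]]
    - [[0, 0, 4.5], [0, 0, 0]]
    - [[0, 0, 4.5], [0, 0, 0]]
    - [[0, 0, 4.5], [0, 0, 0]]
    - [[0, 0, 4.5], [0, 0, 0]]
    - [[0, 0, 4.5], [0, 0, 0]]
    - [[0, 0, 4.5], [0, 0, 0]]

```text
time: 6.35
tool_pos: [491.4, 401.8, 36.2]
tcp_rot: [-0.001, 3.141, 0.001]
force: [-0.7, -0.6, 5.8]
opening: 21.9
gripper_force: 60.6
```

>>> step_arm:
  increments:
    - [[0, 0, 0], [0, 0, 0]]
    - [[0, 0, 0], [0, 0, 0]]
    - [[0, 0, 0], [0, 0, 0]]
    - [[0, 0, 0], [0, 0, 0]]
    - [[0, 0, 0], [0, 0, 0]]
    - [[0, 0, 0], [0, 0, 0]]
    - [[0, 0, -30], [0, 0, 0]]
    - [[0, 0, -70], [0, 0, 0]]
    - [[0, 0, -110], [0, 0, 0]]
    - [[0, 0, -150], [0, 0, 0]]
  gripper: 0.2

```text
time: 7.35
tool_pos: [490.7, 401.3, 186.6]
tcp_rot: [0.0, -3.141, 0.0]
force: [0.9, -0.4, -0.3]
opening: 51.5
gripper_force: 0.0
```

```bash
python3 - <<'E'
from h import *
plan([491,401.5,35.5],180); plan([491,401.5,185.5],180); st()
plan([440,205,250],180)
E
```

```text
[[-0.0, 0.0, 4.5], [-0.0, -0.0, 0.0]]
[[0.0, -0.0, -150.0], [-0.0, -0.0, 0.0]]
{'time': 7.35, 'joint_pos': [0.568, 0.104, 1.634, 0.0, 1.404, -1.003], 'tool_pos': [490.719, 401.304, 186.608], 'tcp_rot': [0.0, -3.141, 0.0], 'force': [0.932, -0.355, -0.285], 'opening': 51.536, 'gripper_force': 0.0}
[[51.1, -196.5, -64.5], [-0.0, -0.0, 0.0]]
```

>>> step_arm:
  increments:
    - [[51.1, -196.5, -64.5], [0, 0, 0]]
    - [[51.1, -196.5, -64.5], [0, 0, 0]]
    - [[51.1, -196.5, -64.5], [0, 0, 0]]
    - [[51.1, -196.5, -64.5], [0, 0, 0]]
    - [[51.1, -196.5, -64.5], [0, 0, 0]]
    - [[51.1, -196.5, -64.5], [0, 0, 0]]
    - [[51.1, -196.5, -64.5], [0, 0, 0]]
    - [[51.1, -196.5, -64.5], [0, 0, 0]]
    - [[51.1, -196.5, -64.5], [0, 0, 0]]
    - [[51.1, -196.5, -64.5], [0, 0, 0]]

```text
time: 8.35
tool_pos: [439.8, 205.7, 249.0]
tcp_rot: [0.002, -3.14, 0.0]
force: [0.6, 0.0, -1.2]
opening: 51.3
gripper_force: 0.0
```

```bash
python3 - <<'E'
from h import *
c=cam("wrist"); st(); np.savez("w3.npz",**c)
im=c["img"].copy(); save({"img":im},"w3.png",(200,160,580,400),2.1)
E
```

```text
{'time': 8.4, 'joint_pos': [0.284, -0.3, 1.906, 0.0, 1.537, -1.288], 'tool_pos': [439.777, 205.563, 249.091], 'tcp_rot': [0.002, -3.14, 0.0], 'force': [0.583, 0.053, 0.056], 'opening': 51.607, 'gripper_force': 0.0}
```

View pics/w3.png

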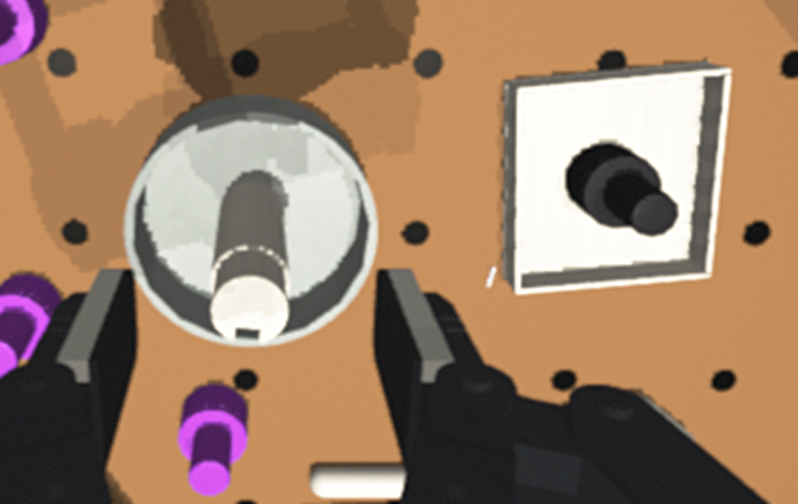

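Wrist crop: the cap stands upright in the tray at crop (620,190). The shaft's top disc is centred at crop (249,308), and the keyway notch at (246,334) points to +x within a few degrees. The rim edge spans 125–378.

```bash
python3 - <<'E'
from h import *
c=dict(np.load("w3.npz")); h=cv2.cvtColor(c["img"],cv2.COLOR_RGB2HSV); 
def full(u,v): return 200+u/2.1,160+v/2.1
m=(h[:,:,2]>215)&(h[:,:,1]<40)
# shaft top blob
n,l,s,ce=cv2.connectedComponentsWithStats(m.astype(np.uint8)); u,v=map(int,full(249,300)); k=l[v,u]; print(s[k],ce[k])
mm=(l==k).astype(np.uint8); cn=max(cv2.findContours(mm,0,1)[0],key=cv2.contourArea)[:,0].astype(float)
q=cn
for _ in range(6):
    ce_,r,sd=fitcircle(c,q,123); d=np.array([np.linalg.norm(unproj(c,*p,123)[:2]-ce_) for p in q]); q=q[abs(d-r)<2*sd+.1]
print("shaft",ce_,r,sd,len(q),len(cn))
kd=unproj(c,*full(247,334),123)[:2]-ce_; print("key",kd,np.degrees(np.arctan2(kd[1],kd[0])))
c0=full(251,215); pts=[]
for a in np.radians(range(-20,201,4)):
    for r in np.arange(75,30,-0.5):
        u,v=c0[0]+r*np.cos(a),c0[1]+r*np.sin(a)
        if h[int(round(v)),int(round(u)),1]<60 and h[int(round(v)),int(round(u)),2]>120: pts.append((u,v)); break
q=np.array(pts)
for _ in range(6):
    e,r,sd=fitcircle(c,q,44); d=np.array([np.linalg.norm(unproj(c,*p,44)[:2]-e) for p in q]); q=q[abs(d-r)<1.5*sd+.2]
print("rim",e,r,sd,len(q))
E
```

```text
[ 266  219  114  106 3157] [340.13398796 279.03135889]
shaft [479.31222566 203.43071307] 48.51200378895585 1.9359221587840765 364 604
key [44.42964084 -1.33570215] -1.7219822324303817
rim [512.11019847 202.83103042] 65.85719822113333 0.30925557234034673 51
```

```bash
python3 - <<'E'
from h import *
c=dict(np.load("w3.npz"))
full=lambda u,v:(200+u/2.1,160+v/2.1)
ce,r,sd=fitcircle(c,[full(*p) for p in [(211,306),(288,306),(249,275),(225,336),(275,336),(222,285),(276,285)]],123); print(ce,r,sd)
for e in [(512.1,202.8),tuple(ce)]:
    kd=unproj(c,*full(247,336),123)[:2]-e; print(kd,np.degrees(np.arctan2(kd[1],kd[0])))
t=[(505,82),(731,68),(711,275),(517,293)]
T=np.array([unproj(c,*full(*p),22)[:2] for p in t]);print(T.mean(0),np.linalg.norm(T-np.roll(T,1,0),axis=1))
print("cap",unproj(c,*full(655,215),63))
plan([540,-140,280],180)
E
```

```text
[512.50400959 203.15008092] 16.111567738019673 0.0958804788938345
[12.59712114 -0.70634387] -3.209319672762274
[12.19311155 -1.05642479] -4.951804436872495
[492.03291362 400.66117631] [123.1339288  115.8805732  118.20437312 108.72935561]
cap [493.52700244 400.57937147  63.        ]
[[-99.9, -345.0, -30.0], [-0.0, -0.0, 0.0]]
```

```bash
python3 - <<'E'
from h import *
json.dump({"p":[440,205,250],"r":Rt(np.pi).as_rotvec().tolist()},open("cmd.json","w"))
plan([450,-250,280],180)
E
```

```text
[[-10.0, -455.0, -30.0], [0.0, 0.0, 0.0]]
```

>>> step_arm:
  increments:
    - [[-10, -455, -30], [0, 0, 0]]
    - [[-10, -455, -30], [0, 0, 0]]
    - [[-10, -455, -30], [0, 0, 0]]
    - [[-10, -455, -30], [0, 0, 0]]
    - [[-10, -455, -30], [0, 0, 0]]
    - [[-10, -455, -30], [0, 0, 0]]
    - [[-10, -455, -30], [0, 0, 0]]
    - [[-10, -455, -30], [0, 0, 0]]
    - [[-10, -455, -30], [0, 0, 0]]
    - [[-10, -455, -30], [0, 0, 0]]

```text
time: 9.4
tool_pos: [449.7, -254.4, 279.7]
tcp_rot: [-0.008, -3.141, 0.002]
force: [-0.2, 0.9, -0.8]
opening: 51.7
gripper_force: 0.0
```

>>> step_arm:
  increments:
    - [[0, 0, 0], [0, 0, 0]]
    - [[0, 0, 0], [0, 0, 0]]
    - [[0, 0, 0], [0, 0, 0]]
    - [[0, 0, 0], [0, 0, 0]]
    - [[0, 0, 0], [0, 0, 0]]
    - [[0, 0, 0], [0, 0, 0]]
    - [[0, 0, 0], [0, 0, 0]]
    - [[0, 0, 0], [0, 0, 0]]
    - [[0, 0, 0], [0, 0, 0]]
    - [[0, 0, 0], [0, 0, 0]]

```text
time: 10.4
tool_pos: [449.9, -250.1, 279.7]
tcp_rot: [0.0, -3.142, 0.0]
force: [0.3, 0.6, -0.4]
opening: 51.3
gripper_force: 0.0
```

```bash
python3 - <<'E'
from h import *
c=cam("wrist"); st(); np.savez("w4.npz",**c); save(c,"w4.png",None,1.25)
E
```

```text
{'time': 10.45, 'joint_pos': [-0.652, -0.239, 1.805, -0.0, 1.575, -2.223], 'tool_pos': [449.96, -250.082, 279.677], 'tcp_rot': [0.0, -3.142, -0.0], 'force': [0.262, -0.473, -0.708], 'opening': 50.962, 'gripper_force': 0.0}
```

View pics/w4.png

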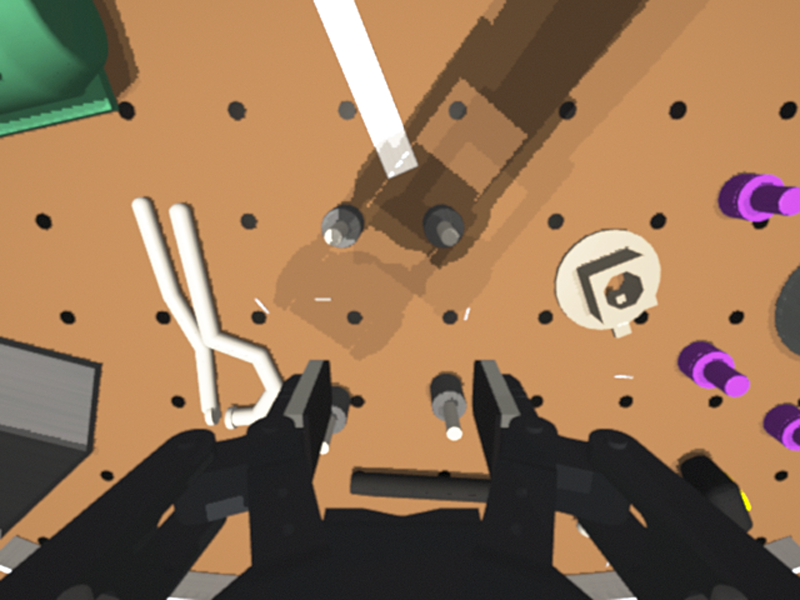

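Wrist view: four pins, with shank tops at (332,237), (451,235), (453,433) and (324,449) in the 1.25× picture. The cover disc is at (608,280) with its ear at (622,330).

```bash
python3 - <<'E'
from h import *
c=dict(np.load("w4.npz"))
for p in [(332,237),(451,235),(453.5,433),(324,449)]: print(p,unproj(c,p[0]/1.25,p[1]/1.25,85).round(1))
for p in [(341,224),(444,224)]: print("foot",unproj(c,p[0]/1.25,p[1]/1.25,40).round(1))
ce,r,sd=fitcircle(c,[(x/1.25,y/1.25) for x,y in [(556,280),(662,268),(610,229),(575,318),(635,322),(570,247),(645,243)]],6);print("cover",ce,r,sd)
e=unproj(c,623/1.25,333/1.25,6)[:2]-ce; print(e,np.degrees(np.arctan2(e[1],e[0])))
plan([429,-212,120],180); plan([429,-212,53],180)
E
```

```text
(332, 237) [ 430.9 -305.4   85. ]
(451, 235) [ 429.3 -211.7   85. ]
(453.5, 433) [ 611. -203.   85.]
(324, 449) [ 628.3 -322.3   85. ]
foot [ 427.  -304.2   40. ]
foot [ 427. -213.   40.]
cover [489.02807365 -42.80588855] 52.46714094751538 2.4084997092435727
[56.06099005 23.30743082] 22.57516332226273
[[21.0, 38.0, 160.0], [0.0, 0.0, 0.0]]
[[-0.0, 0.0, 67.0], [0.0, 0.0, 0.0]]
```

>>> step_arm:
  increments:
    - [[21, 38, 40], [0, 0, 0]]
    - [[21, 38, 80], [0, 0, 0]]
    - [[21, 38, 120], [0, 0, 0]]
    - [[21, 38, 160], [0, 0, 0]]
    - [[21, 38, 185], [0, 0, 0]]
    - [[21, 38, 205], [0, 0, 0]]
    - [[21, 38, 220], [0, 0, 0]]
    - [[21, 38, 227], [0, 0, 0]]
    - [[21, 38, 227], [0, 0, 0]]
    - [[21, 38, 227], [0, 0, 0]]

```text
time: 11.45
tool_pos: [429.5, -212.4, 53.5]
tcp_rot: [-0.0, 3.141, -0.001]
force: [0.7, 0.9, 0.2]
opening: 51.1
gripper_force: 0.0
```

>>> step_arm:
  increments:
    - [[0, 0, 0], [0, 0, 0]]
    - [[0, 0, 0], [0, 0, 0]]
    - [[0, 0, 0], [0, 0, 0]]
    - [[0, 0, 0], [0, 0, 0]]
    - [[0, 0, 0], [0, 0, 0]]
    - [[0, 0, 0], [0, 0, 0]]
    - [[0, 0, 0], [0, 0, 0]]
    - [[0, 0, 0], [0, 0, 0]]
    - [[0, 0, 0], [0, 0, 0]]
    - [[0, 0, 0], [0, 0, 0]]
  gripper: -1

```text
time: 12.45
tool_pos: [429.7, -212.4, 53.7]
tcp_rot: [-0.0, 3.14, -0.001]
force: [-0.8, 0.8, 5.3]
opening: 12.3
gripper_force: 58.5
```

>>> step_arm:
  increments:
    - [[0, 0, -30], [0, 0, 0]]
    - [[0, 0, -60], [0, 0, 0]]
    - [[0, 0, -100], [0, 0, 0]]
    - [[0, 0, -140], [0, 0, 0]]
    - [[0, 0, -170], [0, 0, 0]]
    - [[0, 0, -170], [0, 0, 0]]
    - [[0, 0, -170], [0, 0, 0]]
    - [[0, 0, -170], [0, 0, 0]]
    - [[0, 0, -170], [0, 0, 0]]
    - [[0, 0, -170], [0, 0, 0]]

```text
time: 13.45
tool_pos: [428.2, -211.5, 220.7]
tcp_rot: [0.0, -3.139, -0.003]
force: [0.1, 0.3, -2.9]
opening: 12.0
gripper_force: 59.1
```

```bash
python3 - <<'E'
from h import *
plan([429,-212,223],180); st(); c=cam("wrist"); save(c,"w5.png",(220,240,420,400),3)
plan([552,203,223],180);plan([552,203,165],180)
E
```

```text
[[-0.0, 0.0, -170.0], [0.0, 0.0, 0.0]]
{'time': 13.45, 'joint_pos': [-0.615, -0.303, 1.955, -0.0, 1.493, -2.186], 'tool_pos': [428.215, -211.538, 220.658], 'tcp_rot': [0.0, -3.139, -0.003], 'force': [0.082, 0.259, -2.935], 'opening': 12.011, 'gripper_force': 59.139}
[[-123.0, 415.0, 0.0], [0.0, 0.0, 0.0]]
[[0.0, -0.0, 58.0], [0.0, 0.0, 0.0]]
```

View pics/w5.png

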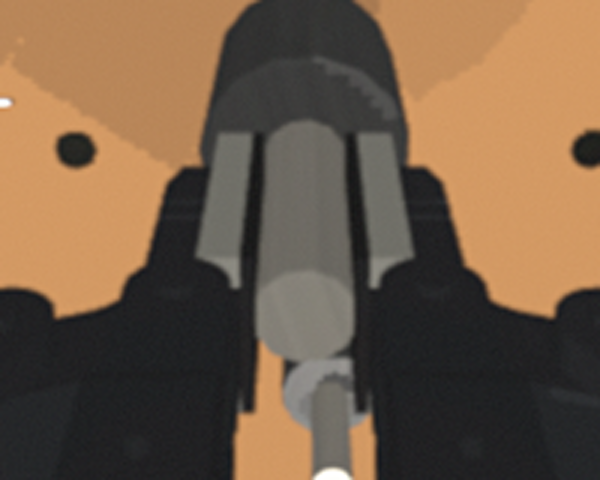

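Held pin seen from the wrist: shank top centre at crop (306,316), pin straight between the pads.

```bash
cat >> h.py <<'E'
def held(c,u,v,dz=32):
    s=sensors.sense(); p=unproj(c,u,v,s["tool_pos"][2]+dz); return R.from_rotvec(s["tcp_rot"]).inv().apply(p-s["tool_pos"])
E
python3 - <<'E'
from h import *
c=cam("wrist"); print(held(c,322,345.3)); 
s=st(); print(cmd())
E
```

```text
[  0.07042223  -0.12736918 -32.00007989]
{'time': 13.55, 'joint_pos': [-0.615, -0.304, 1.954, -0.0, 1.493, -2.186], 'tool_pos': [428.594, -211.826, 221.596], 'tcp_rot': [0.0, -3.14, -0.002], 'force': [-0.409, 0.213, -2.592], 'opening': 11.696, 'gripper_force': 59.139}
(array([552., 203., 165.]), Rotation.from_matrix(array([[-1.00000000e+00,  1.22464680e-16,  1.22464680e-16],
                            [ 1.22464680e-16,  1.00000000e+00, -7.49879891e-33],
                            [-1.22464680e-16,  7.49879891e-33, -1.00000000e+00]])))
```

>>> step_arm:
  increments:
    - [[-123, 415, 0], [0, 0, 0]]
    - [[-123, 415, 0], [0, 0, 0]]
    - [[-123, 415, 0], [0, 0, 0]]
    - [[-123, 415, 0], [0, 0, 0]]
    - [[-123, 415, 0], [0, 0, 0]]
    - [[-123, 415, 0], [0, 0, 0]]
    - [[-123, 415, 0], [0, 0, 0]]
    - [[-123, 415, 0], [0, 0, 0]]
    - [[-123, 415, 0], [0, 0, 0]]
    - [[-123, 415, 0], [0, 0, 0]]

```text
time: 14.55
tool_pos: [552.2, 206.8, 222.1]
tcp_rot: [0.008, -3.141, -0.002]
force: [0.5, -1.0, -3.7]
opening: 12.5
gripper_force: 59.5
```

>>> step_arm:
  increments:
    - [[0, 0, 0], [0, 0, 0]]
    - [[0, 0, 0], [0, 0, 0]]
    - [[0, 0, 30], [0, 0, 0]]
    - [[0, 0, 50], [0, 0, 0]]
    - [[0, 0, 58], [0, 0, 0]]
    - [[0, 0, 58], [0, 0, 0]]
    - [[0, 0, 58], [0, 0, 0]]
    - [[0, 0, 58], [0, 0, 0]]
    - [[0, 0, 58], [0, 0, 0]]
    - [[0, 0, 58], [0, 0, 0]]

```text
time: 15.55
tool_pos: [552.4, 203.1, 165.7]
tcp_rot: [-0.0, 3.14, 0.001]
force: [0.1, -0.5, -2.6]
opening: 12.3
gripper_force: 59.5
```

>>> step_arm:
  increments:
    - [[0, 0, 15], [0, 0, 0]]
    - [[0, 0, 30], [0, 0, 0]]
    - [[0, 0, 40], [0, 0, 0]]
    - [[0, 0, 50], [0, 0, 0]]
    - [[0, 0, 60], [0, 0, 0]]
    - [[0, 0, 70], [0, 0, 0]]
    - [[0, 0, 80], [0, 0, 0]]
    - [[0, 0, 90], [0, 0, 0]]
    - [[0, 0, 97], [0, 0, 0]]
    - [[0, 0, 97], [0, 0, 0]]

```text
time: 16.55
tool_pos: [550.9, 202.7, 66.1]
tcp_rot: [0.0, -3.139, 0.001]
force: [-0.3, -0.6, -2.2]
opening: 12.2
gripper_force: 59.6
```

>>> step_arm:
  increments:
    - [[0, 0, 3], [0, 0, 0]]
    - [[0, 0, 5], [0, 0, 0]]
    - [[0, 0, 6], [0, 0, 0]]
    - [[0, 0, 7], [0, 0, 0]]
    - [[0, 0, 7.5], [0, 0, 0]]
    - [[0, 0, 7.5], [0, 0, 0]]
    - [[0, 0, 7.5], [0, 0, 0]]
    - [[0, 0, 7.5], [0, 0, 0]]
    - [[0, 0, 7.5], [0, 0, 0]]
    - [[0, 0, 7.5], [0, 0, 0]]

```text
time: 17.55
tool_pos: [552.5, 203.1, 61.8]
tcp_rot: [-0.0, 3.141, 0.0]
force: [-3.2, -0.3, 5.7]
opening: 12.3
gripper_force: 60.4
```

>>> step_arm:
  increments:
    - [[0, 0, 0], [0, 0, 0]]
    - [[0, 0, 0], [0, 0, 0]]
    - [[0, 0, 0], [0, 0, 0]]
    - [[0, 0, 0], [0, 0, 0]]
    - [[0, 0, -10], [0, 0, 0]]
    - [[0, 0, -40], [0, 0, 0]]
    - [[0, 0, -80], [0, 0, 0]]
    - [[0, 0, -120], [0, 0, 0]]
    - [[0, 0, -162.5], [0, 0, 0]]
    - [[0, 0, -162.5], [0, 0, 0]]
  gripper: -0.3

```text
time: 18.55
tool_pos: [555.8, 203.9, 232.3]
tcp_rot: [-0.0, 3.127, 0.005]
force: [0.2, 0.1, -0.0]
opening: 29.8
gripper_force: 0.0
```

```bash
python3 - <<'E'
from h import *
json.dump({"p":[552,203,223],"r":Rt(np.pi).as_rotvec().tolist()},open("cmd.json","w"))
plan([430.5,-305.5,223],180); plan([430.5,-305.5,53],180)
plan([430.5,-305.5,223],180);plan([473,203,223],180);plan([473,203,165],180)
E
```

```text
[[121.5, -508.5, -0.0], [0.0, 0.0, 0.0]]
[[-0.0, 0.0, 170.0], [0.0, 0.0, 0.0]]
[[-0.0, 0.0, -170.0], [0.0, 0.0, 0.0]]
[[-42.5, 508.5, -0.0], [0.0, 0.0, 0.0]]
[[0.0, -0.0, 58.0], [0.0, 0.0, 0.0]]
```

>>> step_arm:
  increments:
    - [[61, -400, 0], [0, 0, 0]]
    - [[61, -400, 0], [0, 0, 0]]
    - [[61, -400, 0], [0, 0, 0]]
    - [[61, -400, 0], [0, 0, 0]]
    - [[61, -400, 0], [0, 0, 0]]
    - [[61, -400, 0], [0, 0, 0]]
    - [[61, -400, 0], [0, 0, 0]]
    - [[61, -400, 0], [0, 0, 0]]
    - [[61, -400, 0], [0, 0, 0]]
    - [[61, -400, 0], [0, 0, 0]]
  gripper: 0

```text
time: 19.55
tool_pos: [490.5, -198.1, 222.6]
tcp_rot: [-0.004, -3.141, -0.001]
force: [-0.7, 0.4, 0.0]
opening: 42.8
gripper_force: 0.0
```

>>> step_arm:
  increments:
    - [[30, -50, 0], [0, 0, 0]]
    - [[60.5, -108.5, 0], [0, 0, 0]]
    - [[60.5, -108.5, 0], [0, 0, 0]]
    - [[60.5, -108.5, 0], [0, 0, 0]]
    - [[60.5, -108.5, 0], [0, 0, 0]]
    - [[60.5, -108.5, 30], [0, 0, 0]]
    - [[60.5, -108.5, 60], [0, 0, 0]]
    - [[60.5, -108.5, 90], [0, 0, 0]]
    - [[60.5, -108.5, 110], [0, 0, 0]]
    - [[60.5, -108.5, 110], [0, 0, 0]]

```text
time: 20.55
tool_pos: [429.6, -301.7, 108.9]
tcp_rot: [0.005, -3.137, -0.009]
force: [-0.7, -0.5, 0.1]
opening: 42.9
gripper_force: 0.0
```

>>> step_arm:
  increments:
    - [[0, 0, 10], [0, 0, 0]]
    - [[0, 0, 25], [0, 0, 0]]
    - [[0, 0, 40], [0, 0, 0]]
    - [[0, 0, 50], [0, 0, 0]]
    - [[0, 0, 57], [0, 0, 0]]
    - [[0, 0, 60], [0, 0, 0]]
    - [[0, 0, 60], [0, 0, 0]]
    - [[0, 0, 60], [0, 0, 0]]
    - [[0, 0, 60], [0, 0, 0]]
    - [[0, 0, 60], [0, 0, 0]]

```text
time: 21.55
tool_pos: [430.8, -305.9, 53.3]
tcp_rot: [-0.0, 3.141, -0.001]
force: [-0.5, 0.3, 0.5]
opening: 42.9
gripper_force: 0.0
```

>>> step_arm:
  increments:
    - [[0, 0, 0], [0, 0, 0]]
    - [[0, 0, 0], [0, 0, 0]]
    - [[0, 0, 0], [0, 0, 0]]
    - [[0, 0, 0], [0, 0, 0]]
    - [[0, 0, 0], [0, 0, 0]]
    - [[0, 0, 0], [0, 0, 0]]
    - [[0, 0, 0], [0, 0, 0]]
    - [[0, 0, 0], [0, 0, 0]]
    - [[0, 0, 0], [0, 0, 0]]
    - [[0, 0, 0], [0, 0, 0]]
  gripper: -1

```text
time: 22.55
tool_pos: [430.6, -305.6, 52.9]
tcp_rot: [-0.0, 3.141, -0.0]
force: [-0.6, 0.1, 2.5]
opening: 12.4
gripper_force: 58.6
```

>>> step_arm:
  increments:
    - [[0, 0, -30], [0, 0, 0]]
    - [[0, 0, -60], [0, 0, 0]]
    - [[0, 0, -100], [0, 0, 0]]
    - [[0, 0, -140], [0, 0, 0]]
    - [[0, 0, -170], [0, 0, 0]]
    - [[0, 0, -170], [0, 0, 0]]
    - [[0, 0, -170], [0, 0, 0]]
    - [[0, 0, -170], [0, 0, 0]]
    - [[0, 0, -170], [0, 0, 0]]
    - [[0, 0, -170], [0, 0, 0]]

```text
time: 23.55
tool_pos: [429.8, -304.9, 220.6]
tcp_rot: [0.0, -3.139, -0.004]
force: [-0.1, 0.2, -2.6]
opening: 11.7
gripper_force: 59.0
```

```bash
cat >> h.py <<'E'
def pintop(c):
    "centre of the held pin's top by edge rows: darkest-bounded bright run near columns 290..355"
    g=cv2.cvtColor(c["img"],cv2.COLOR_RGB2GRAY)[300:375,285:360]; return g
E
python3 - <<'E'
from h import *
c=cam("wrist"); st(); np.savez("p2.npz",**c)
a=dict(np.load("w4.npz"))
save(c,"p2.png",(220,240,420,400),3)
E
```

```text
{'time': 23.6, 'joint_pos': [-0.758, -0.175, 1.848, -0.0, 1.471, -2.329], 'tool_pos': [429.982, -305.109, 221.084], 'tcp_rot': [0.0, -3.14, -0.003], 'force': [-1.239, -0.036, -1.961], 'opening': 12.319, 'gripper_force': 59.032}
```

View pics/p2.png

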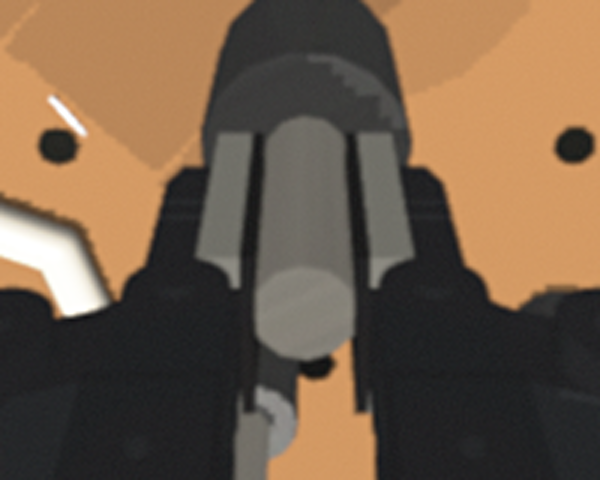

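Pin 2 is held the same way, shank top at crop (305,313), so about 0.6 mm off centre. I place it on the base side of the drum.

>>> step_arm:
  increments:
    - [[-21, 400, 0], [0, 0, 0]]
    - [[-21, 400, 0], [0, 0, 0]]
    - [[-21, 400, 0], [0, 0, 0]]
    - [[-21, 400, 0], [0, 0, 0]]
    - [[-21, 400, 0], [0, 0, 0]]
    - [[-21, 400, 0], [0, 0, 0]]
    - [[-21, 400, 0], [0, 0, 0]]
    - [[-21, 400, 0], [0, 0, 0]]
    - [[-21, 400, 0], [0, 0, 0]]
    - [[-21, 400, 0], [0, 0, 0]]

```text
time: 24.6
tool_pos: [451.0, 95.5, 222.3]
tcp_rot: [0.006, -3.141, 0.001]
force: [0.8, -0.5, -2.4]
opening: 12.4
gripper_force: 59.7
```

>>> step_arm:
  increments:
    - [[-10, 50, 0], [0, 0, 0]]
    - [[-21.5, 90, 0], [0, 0, 0]]
    - [[-21.5, 108.5, 0], [0, 0, 0]]
    - [[-21.5, 108.5, 0], [0, 0, 0]]
    - [[-21.5, 108.5, 0], [0, 0, 0]]
    - [[-21.5, 108.5, 20], [0, 0, 0]]
    - [[-21.5, 108.5, 40], [0, 0, 0]]
    - [[-21.5, 108.5, 58], [0, 0, 0]]
    - [[-21.5, 108.5, 58], [0, 0, 0]]
    - [[-21.5, 108.5, 58], [0, 0, 0]]

```text
time: 25.6
tool_pos: [473.0, 201.6, 164.8]
tcp_rot: [-0.003, -3.141, 0.001]
force: [-0.8, -1.4, -1.7]
opening: 12.1
gripper_force: 60.1
```

>>> step_arm:
  increments:
    - [[0, 0, 10], [0, 0, 0]]
    - [[0, 0, 20], [0, 0, 0]]
    - [[0, 0, 30], [0, 0, 0]]
    - [[0, 0, 40], [0, 0, 0]]
    - [[0, 0, 50], [0, 0, 0]]
    - [[0, 0, 60], [0, 0, 0]]
    - [[0, 0, 70], [0, 0, 0]]
    - [[0, 0, 80], [0, 0, 0]]
    - [[0, 0, 90], [0, 0, 0]]
    - [[0, 0, 97], [0, 0, 0]]

```text
time: 26.6
tool_pos: [472.5, 202.9, 66.5]
tcp_rot: [0.0, -3.141, 0.0]
force: [0.1, 0.3, -4.1]
opening: 12.0
gripper_force: 60.2
```

>>> step_arm:
  increments:
    - [[0, 0, 3], [0, 0, 0]]
    - [[0, 0, 5], [0, 0, 0]]
    - [[0, 0, 6], [0, 0, 0]]
    - [[0, 0, 7], [0, 0, 0]]
    - [[0, 0, 7.5], [0, 0, 0]]
    - [[0, 0, 7.5], [0, 0, 0]]
    - [[0, 0, 7.5], [0, 0, 0]]
    - [[0, 0, 7.5], [0, 0, 0]]
    - [[0, 0, 7.5], [0, 0, 0]]
    - [[0, 0, 7.5], [0, 0, 0]]

```text
time: 27.6
tool_pos: [473.4, 203.1, 60.9]
tcp_rot: [-0.0, 3.14, 0.001]
force: [-0.0, -0.3, 3.6]
opening: 12.4
gripper_force: 60.8
```

>>> step_arm:
  increments:
    - [[0, 0, 0], [0, 0, 0]]
    - [[0, 0, 0], [0, 0, 0]]
    - [[0, 0, 0], [0, 0, 0]]
    - [[0, 0, 0], [0, 0, 0]]
    - [[0, 0, -10], [0, 0, 0]]
    - [[0, 0, -40], [0, 0, 0]]
    - [[0, 0, -80], [0, 0, 0]]
    - [[0, 0, -120], [0, 0, 0]]
    - [[0, 0, -162.5], [0, 0, 0]]
    - [[0, 0, -162.5], [0, 0, 0]]
  gripper: -0.3

```text
time: 28.6
tool_pos: [476.6, 204.0, 231.7]
tcp_rot: [-0.0, 3.128, 0.006]
force: [-0.2, -0.1, 0.2]
opening: 30.0
gripper_force: 0.0
```

```bash
python3 - <<'E'
from h import *
json.dump({"p":[473,203,223],"r":Rt(np.pi).as_rotvec().tolist()},open("cmd.json","w"))
plan([550,-120,223],135);plan([611,-203,223],90); plan([611,-203,120],90); plan([611,-203,53],90)
plan([611,-203,223],90);plan([512.3,163.5,223],90);plan([512.3,163.5,165],90)
E
```

```text
[[-77.0, -323.0, 0.0], [0.0, 0.0, 0.785]]
[[-101.8, -15.6, 0.0], [0.0, 0.0, 0.786]]
[[-0.0, 0.0, 103.0], [-0.0, -0.0, -0.0]]
[[-0.0, 0.0, 67.0], [0.0, 0.0, -0.0]]
[[-0.0, 0.0, -170.0], [-0.0, -0.0, -0.0]]
[[366.5, -98.8, -0.0], [0.0, 0.0, -0.0]]
[[-0.0, 0.0, 58.0], [-0.0, -0.0, -0.0]]
```

>>> step_arm:
  increments:
    - [[-77, -323, 0], [0, 0, 0.785]]
    - [[-77, -323, 0], [0, 0, 0.785]]
    - [[-77, -323, 0], [0, 0, 0.785]]
    - [[-77, -323, 0], [0, 0, 0.785]]
    - [[-77, -323, 0], [0, 0, 0.785]]
    - [[-77, -323, 0], [0, 0, 0.785]]
    - [[-77, -323, 0], [0, 0, 0.785]]
    - [[-77, -323, 0], [0, 0, 0.785]]
    - [[-77, -323, 0], [0, 0, 0.785]]
    - [[-77, -323, 0], [0, 0, 0.785]]
  gripper: 0

```text
time: 29.6
tool_pos: [549.7, -119.0, 222.6]
tcp_rot: [-1.2, -2.903, -0.0]
force: [-0.1, 0.5, 0.9]
opening: 42.9
gripper_force: 0.0
```

>>> step_arm:
  increments:
    - [[-101.8, -15.6, 0], [0, 0, 0.786]]
    - [[-101.8, -15.6, 0], [0, 0, 0.786]]
    - [[-101.8, -15.6, 0], [0, 0, 0.786]]
    - [[-101.8, -15.6, 0], [0, 0, 0.786]]
    - [[-101.8, -15.6, 0], [0, 0, 0.786]]
    - [[-101.8, -15.6, 0], [0, 0, 0.786]]
    - [[-101.8, -15.6, 40], [0, 0, 0.786]]
    - [[-101.8, -15.6, 80], [0, 0, 0.786]]
    - [[-101.8, -15.6, 103], [0, 0, 0.786]]
    - [[-101.8, -15.6, 103], [0, 0, 0.786]]

```text
time: 30.6
tool_pos: [608.0, -199.8, 114.6]
tcp_rot: [-2.213, -2.218, 0.005]
force: [-0.0, 0.8, -0.1]
opening: 42.6
gripper_force: 0.0
```

>>> step_arm:
  increments:
    - [[0, 0, 10], [0, 0, 0]]
    - [[0, 0, 25], [0, 0, 0]]
    - [[0, 0, 40], [0, 0, 0]]
    - [[0, 0, 55], [0, 0, 0]]
    - [[0, 0, 63], [0, 0, 0]]
    - [[0, 0, 67], [0, 0, 0]]
    - [[0, 0, 67], [0, 0, 0]]
    - [[0, 0, 67], [0, 0, 0]]
    - [[0, 0, 67], [0, 0, 0]]
    - [[0, 0, 67], [0, 0, 0]]

```text
time: 31.6
tool_pos: [611.5, -203.2, 53.5]
tcp_rot: [2.221, 2.221, 0.001]
force: [-0.6, -0.8, 0.2]
opening: 42.6
gripper_force: 0.0
```

>>> step_arm:
  increments:
    - [[0, 0, 0], [0, 0, 0]]
    - [[0, 0, 0], [0, 0, 0]]
    - [[0, 0, 0], [0, 0, 0]]
    - [[0, 0, 0], [0, 0, 0]]
    - [[0, 0, 0], [0, 0, 0]]
    - [[0, 0, 0], [0, 0, 0]]
    - [[0, 0, 0], [0, 0, 0]]
    - [[0, 0, 0], [0, 0, 0]]
    - [[0, 0, 0], [0, 0, 0]]
    - [[0, 0, 0], [0, 0, 0]]
  gripper: -1

```text
time: 32.6
tool_pos: [611.2, -203.1, 53.0]
tcp_rot: [2.221, 2.221, 0.0]
force: [0.0, 0.6, 3.6]
opening: 11.9
gripper_force: 58.4
```

>>> step_arm:
  increments:
    - [[0, 0, -30], [0, 0, 0]]
    - [[0, 0, -60], [0, 0, 0]]
    - [[0, 0, -100], [0, 0, 0]]
    - [[0, 0, -140], [0, 0, 0]]
    - [[0, 0, -170], [0, 0, 0]]
    - [[0, 0, -170], [0, 0, 0]]
    - [[0, 0, -170], [0, 0, 0]]
    - [[0, 0, -170], [0, 0, 0]]
    - [[0, 0, -170], [0, 0, 0]]
    - [[0, 0, -170], [0, 0, 0]]

```text
time: 33.6
tool_pos: [610.1, -202.6, 220.2]
tcp_rot: [-2.219, -2.219, 0.002]
force: [0.5, 0.8, -2.5]
opening: 12.4
gripper_force: 59.2
```

```bash
python3 - <<'E'
from h import *
c=cam("wrist"); st(); np.savez("p3.npz",**c)
b=dict(np.load("p2.npz"))
g=lambda c:cv2.cvtColor(c["img"],cv2.COLOR_RGB2GRAY)
t=g(b)[318:366,302:342]; r=cv2.matchTemplate(g(c)[290:390,290:355],t,cv2.TM_CCOEFF_NORMED); print(cv2.minMaxLoc(r), "same pose would be (12,28)")
print([int(x) for x in g(c)[310:370:3,322]],[int(x) for x in g(b)[310:370:3,322]])
E
```

```text
{'time': 33.65, 'joint_pos': [-0.436, 0.103, 1.577, -0.0, 1.464, -0.436], 'tool_pos': [610.327, -202.746, 220.871], 'tcp_rot': [-2.22, -2.22, 0.002], 'force': [-0.007, -0.172, -2.976], 'opening': 12.404, 'gripper_force': 59.173}
(-0.383159339427948, 0.68935227394104, (18, 0), (12, 16)) same pose would be (12,28)
[97, 97, 98, 98, 97, 112, 121, 117, 121, 121, 120, 120, 123, 118, 119, 197, 254, 251, 214, 152] [107, 108, 110, 108, 108, 107, 113, 132, 129, 131, 132, 129, 129, 128, 131, 125, 130, 24, 24, 160]
```

```bash
python3 - <<'E'
from h import *
c=dict(np.load("p3.npz")); b=dict(np.load("p2.npz"))
print(held(c,321.7,339.5),held(c,321.7,345.3),held(c,321.7,344.3))
E
```

```text
[ 2.09526370e+00  2.00560243e-02 -3.19978208e+01] [-3.95033475e-01  2.14893076e-02 -3.20006181e+01] [ 3.64185264e-02  2.12409866e-02 -3.20001335e+01]
```

>>> step_arm:
  increments:
    - [[364.5, -98.7, 0], [0, 0, 0]]
    - [[364.5, -98.7, 0], [0, 0, 0]]
    - [[364.5, -98.7, 0], [0, 0, 0]]
    - [[364.5, -98.7, 0], [0, 0, 0]]
    - [[364.5, -98.7, 0], [0, 0, 0]]
    - [[364.5, -98.7, 0], [0, 0, 0]]
    - [[364.5, -98.7, 0], [0, 0, 0]]
    - [[364.5, -98.7, 0], [0, 0, 0]]
    - [[364.5, -98.7, 0], [0, 0, 0]]
    - [[364.5, -98.7, 0], [0, 0, 0]]

```text
time: 34.65
tool_pos: [512.0, 161.8, 222.5]
tcp_rot: [2.219, 2.223, -0.001]
force: [-0.5, -0.9, -2.9]
opening: 12.6
gripper_force: 59.1
```

>>> step_arm:
  increments:
    - [[0, 0, 0], [0, 0, 0]]
    - [[0, 0, 0], [0, 0, 0]]
    - [[0, 0, 0], [0, 0, 0]]
    - [[0, 0, 20], [0, 0, 0]]
    - [[0, 0, 40], [0, 0, 0]]
    - [[0, 0, 58], [0, 0, 0]]
    - [[0, 0, 58], [0, 0, 0]]
    - [[0, 0, 58], [0, 0, 0]]
    - [[0, 0, 58], [0, 0, 0]]
    - [[0, 0, 58], [0, 0, 0]]

```text
time: 35.65
tool_pos: [513.2, 161.5, 166.4]
tcp_rot: [2.22, 2.22, 0.003]
force: [0.0, 0.3, -3.0]
opening: 12.6
gripper_force: 59.0
```

>>> step_arm:
  increments:
    - [[0, 0, 10], [0, 0, 0]]
    - [[0, 0, 20], [0, 0, 0]]
    - [[0, 0, 30], [0, 0, 0]]
    - [[0, 0, 40], [0, 0, 0]]
    - [[0, 0, 50], [0, 0, 0]]
    - [[0, 0, 60], [0, 0, 0]]
    - [[0, 0, 70], [0, 0, 0]]
    - [[0, 0, 80], [0, 0, 0]]
    - [[0, 0, 90], [0, 0, 0]]
    - [[0, 0, 97], [0, 0, 0]]

```text
time: 36.65
tool_pos: [511.9, 161.4, 66.5]
tcp_rot: [-2.221, -2.221, 0.001]
force: [-0.5, -0.2, -3.1]
opening: 12.2
gripper_force: 59.1
```

>>> step_arm:
  increments:
    - [[0, 0, 3], [0, 0, 0]]
    - [[0, 0, 5], [0, 0, 0]]
    - [[0, 0, 6], [0, 0, 0]]
    - [[0, 0, 7], [0, 0, 0]]
    - [[0, 0, 7.5], [0, 0, 0]]
    - [[0, 0, 7.5], [0, 0, 0]]
    - [[0, 0, 7.5], [0, 0, 0]]
    - [[0, 0, 7.5], [0, 0, 0]]
    - [[0, 0, 7.5], [0, 0, 0]]
    - [[0, 0, 7.5], [0, 0, 0]]

```text
time: 37.65
tool_pos: [512.8, 161.6, 61.0]
tcp_rot: [2.221, 2.221, 0.001]
force: [-1.0, -0.4, 3.8]
opening: 12.2
gripper_force: 60.0
```

>>> step_arm:
  increments:
    - [[0, 0, 0], [0, 0, 0]]
    - [[0, 0, 0], [0, 0, 0]]
    - [[0, 0, 0], [0, 0, 0]]
    - [[0, 0, 0], [0, 0, 0]]
    - [[0, 0, -10], [0, 0, 0]]
    - [[0, 0, -40], [0, 0, 0]]
    - [[0, 0, -80], [0, 0, 0]]
    - [[0, 0, -120], [0, 0, 0]]
    - [[0, 0, -162.5], [0, 0, 0]]
    - [[0, 0, -162.5], [0, 0, 0]]
  gripper: -0.3

```text
time: 38.65
tool_pos: [516.1, 162.2, 231.9]
tcp_rot: [2.215, 2.215, 0.019]
force: [0.8, 0.5, 0.6]
opening: 29.7
gripper_force: 0.0
```

```bash
python3 - <<'E'
from h import *
json.dump({"p":[512.3,161.5,223],"r":Rt(np.pi/2).as_rotvec().tolist()},open("cmd.json","w"))
plan([590,-230,223],90);plan([627.5,-322,223],90)
E
```

```text
[[-391.5, 77.7, 0.0], [0.0, 0.0, 0.0]]
[[-92.0, 37.5, 0.0], [0.0, 0.0, 0.0]]
```

>>> step_arm:
  increments:
    - [[-391.5, 77.7, 0], [0, 0, 0]]
    - [[-391.5, 77.7, 0], [0, 0, 0]]
    - [[-391.5, 77.7, 0], [0, 0, 0]]
    - [[-391.5, 77.7, 0], [0, 0, 0]]
    - [[-391.5, 77.7, 0], [0, 0, 0]]
    - [[-391.5, 77.7, 0], [0, 0, 0]]
    - [[-391.5, 77.7, 0], [0, 0, 0]]
    - [[-391.5, 77.7, 0], [0, 0, 0]]
    - [[-391.5, 77.7, 0], [0, 0, 0]]
    - [[-391.5, 77.7, 0], [0, 0, 0]]
  gripper: 0

```text
time: 39.65
tool_pos: [589.6, -230.9, 222.2]
tcp_rot: [-2.223, -2.218, -0.0]
force: [0.5, -0.0, -0.0]
opening: 42.7
gripper_force: 0.0
```

```bash
python3 - <<'E'
from h import *
c=cam("wrist"); st(); save(c,"p4.png",(160,120,480,360),2.4);np.savez("p4.npz",**c)
print(proj(c,[628,-322,85]))
E
```

```text
{'time': 39.7, 'joint_pos': [-0.489, 0.077, 1.602, 0.0, 1.463, -0.489], 'tool_pos': [589.703, -229.793, 222.343], 'tcp_rot': [-2.221, -2.22, -0.0], 'force': [0.151, 0.776, 0.311], 'opening': 42.828, 'gripper_force': 0.0}
[[363.21862176 318.45902545]]
```

View pics/p4.png

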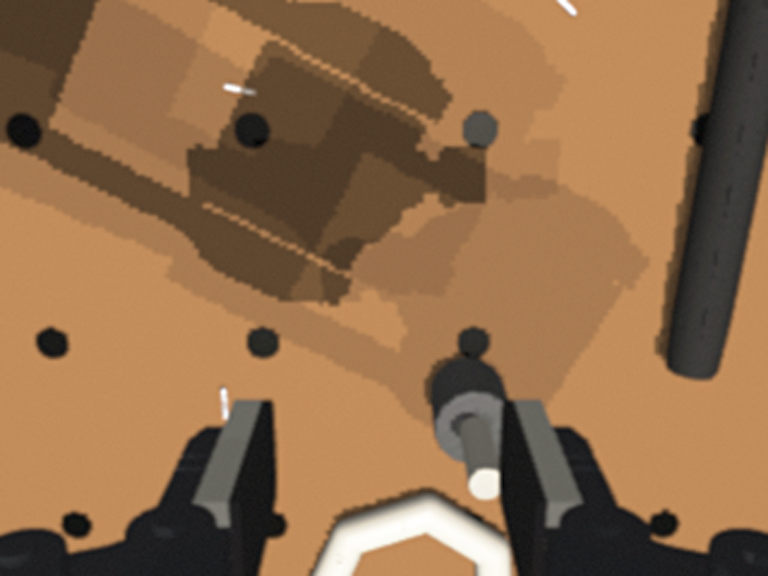

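Pin D's shank top is at crop (485,484). The clamp's loop at (425,495) is close but low.

```bash
python3 - <<'E'
from h import *
c=dict(np.load("p4.npz")); p=unproj(c,160+485/2.4,120+484/2.4,85); print(p, unproj(c,160+425/2.4,120+490/2.4,10))
json.dump({"p":[590.0,-230,223],"r":Rt(np.pi/2).as_rotvec().tolist()},open("cmd.json","w"))
plan([p[0],p[1],120],90)
E
```

```text
[ 627.06818142 -325.36025264   85.        ] [ 607.73951887 -374.53004851   10.        ]
[[-95.4, 37.1, 103.0], [0.0, 0.0, 0.0]]
```

>>> step_arm:
  increments:
    - [[-50, 37.1, 0], [0, 0, 0]]
    - [[-95.4, 37.1, 0], [0, 0, 0]]
    - [[-95.4, 37.1, 0], [0, 0, 0]]
    - [[-95.4, 37.1, 40], [0, 0, 0]]
    - [[-95.4, 37.1, 80], [0, 0, 0]]
    - [[-95.4, 37.1, 103], [0, 0, 0]]
    - [[-95.4, 37.1, 103], [0, 0, 0]]
    - [[-95.4, 37.1, 103], [0, 0, 0]]
    - [[-95.4, 37.1, 103], [0, 0, 0]]
    - [[-95.4, 37.1, 103], [0, 0, 0]]

```text
time: 40.7
tool_pos: [628.5, -325.8, 122.8]
tcp_rot: [2.218, 2.219, 0.002]
force: [0.1, -1.1, 0.9]
opening: 42.5
gripper_force: 0.0
```

>>> step_arm:
  increments:
    - [[0, 0, 10], [0, 0, 0]]
    - [[0, 0, 25], [0, 0, 0]]
    - [[0, 0, 40], [0, 0, 0]]
    - [[0, 0, 55], [0, 0, 0]]
    - [[0, 0, 63], [0, 0, 0]]
    - [[0, 0, 67], [0, 0, 0]]
    - [[0, 0, 67], [0, 0, 0]]
    - [[0, 0, 67], [0, 0, 0]]
    - [[0, 0, 67], [0, 0, 0]]
    - [[0, 0, 67], [0, 0, 0]]

```text
time: 41.7
tool_pos: [627.5, -325.7, 53.7]
tcp_rot: [2.22, 2.22, 0.0]
force: [0.5, -0.4, -0.4]
opening: 42.6
gripper_force: 0.0
```

>>> step_arm:
  increments:
    - [[0, 0, 0], [0, 0, 0]]
    - [[0, 0, 0], [0, 0, 0]]
    - [[0, 0, 0], [0, 0, 0]]
    - [[0, 0, 0], [0, 0, 0]]
    - [[0, 0, 0], [0, 0, 0]]
    - [[0, 0, 0], [0, 0, 0]]
    - [[0, 0, 0], [0, 0, 0]]
    - [[0, 0, 0], [0, 0, 0]]
    - [[0, 0, 0], [0, 0, 0]]
    - [[0, 0, 0], [0, 0, 0]]
  gripper: -1

```text
time: 42.7
tool_pos: [627.4, -325.6, 53.2]
tcp_rot: [2.221, 2.221, 0.0]
force: [0.3, -0.5, 4.0]
opening: 12.0
gripper_force: 58.4
```

>>> step_arm:
  increments:
    - [[0, 0, -30], [0, 0, 0]]
    - [[0, 0, -60], [0, 0, 0]]
    - [[0, 0, -100], [0, 0, 0]]
    - [[0, 0, -140], [0, 0, 0]]
    - [[0, 0, -170], [0, 0, 0]]
    - [[0, 0, -170], [0, 0, 0]]
    - [[0, 0, -170], [0, 0, 0]]
    - [[0, 0, -170], [0, 0, 0]]
    - [[0, 0, -170], [0, 0, 0]]
    - [[0, 0, -170], [0, 0, 0]]

```text
time: 43.7
tool_pos: [626.2, -324.9, 219.9]
tcp_rot: [-2.219, -2.219, 0.001]
force: [0.7, 0.3, -2.9]
opening: 12.5
gripper_force: 59.1
```

```bash
python3 - <<'E'
from h import *
c=cam("wrist"); st(); np.savez("p5.npz",**c)
g=lambda c:cv2.cvtColor(c["img"],cv2.COLOR_RGB2GRAY)
print([int(x) for x in g(c)[310:370:2,322]]); print([int(x) for x in g(dict(np.load("p3.npz")))[310:370:2,322]]);print([int(x) for x in g(c)[340,296:350:2]])
E
```

```text
{'time': 43.75, 'joint_pos': [-0.584, 0.247, 1.416, -0.0, 1.482, -0.584], 'tool_pos': [626.471, -325.033, 220.691], 'tcp_rot': [-2.219, -2.219, 0.001], 'force': [0.533, -0.138, -3.051], 'opening': 12.189, 'gripper_force': 59.07}
[116, 118, 117, 116, 115, 116, 117, 116, 132, 140, 138, 138, 141, 144, 139, 139, 139, 139, 139, 139, 137, 135, 135, 147, 176, 175, 175, 175, 176, 176]
[97, 98, 98, 98, 98, 96, 97, 102, 123, 121, 119, 118, 121, 122, 120, 120, 120, 119, 123, 120, 117, 119, 124, 254, 254, 252, 251, 214, 148, 153]
[35, 34, 40, 39, 69, 137, 141, 141, 144, 142, 141, 139, 139, 139, 138, 138, 138, 139, 139, 141, 139, 79, 38, 40, 36, 36, 38]
```

>>> step_arm:
  increments:
    - [[450, -90, 0], [0, 0, 0]]
    - [[450, -90, 0], [0, 0, 0]]
    - [[450, -90, 0], [0, 0, 0]]
    - [[450, -90, 0], [0, 0, 0]]
    - [[450, -90, 0], [0, 0, 0]]
    - [[450, -90, 0], [0, 0, 0]]
    - [[450, -90, 0], [0, 0, 0]]
    - [[450, -90, 0], [0, 0, 0]]
    - [[450, -90, 0], [0, 0, 0]]
    - [[450, -90, 0], [0, 0, 0]]

```text
time: 44.75
tool_pos: [535.5, 129.0, 222.6]
tcp_rot: [-2.214, -2.226, -0.002]
force: [0.0, -0.9, -2.9]
opening: 12.1
gripper_force: 59.1
```

>>> step_arm:
  increments:
    - [[50, -12, 0], [0, 0, 0]]
    - [[90, -24.8, 0], [0, 0, 0]]
    - [[115.9, -24.8, 0], [0, 0, 0]]
    - [[115.9, -24.8, 0], [0, 0, 0]]
    - [[115.9, -24.8, 0], [0, 0, 0]]
    - [[115.9, -24.8, 20], [0, 0, 0]]
    - [[115.9, -24.8, 40], [0, 0, 0]]
    - [[115.9, -24.8, 58], [0, 0, 0]]
    - [[115.9, -24.8, 58], [0, 0, 0]]
    - [[115.9, -24.8, 58], [0, 0, 0]]

```text
time: 45.75
tool_pos: [512.5, 239.4, 164.7]
tcp_rot: [-2.223, -2.22, 0.001]
force: [0.2, 0.7, -3.6]
opening: 12.5
gripper_force: 59.0
```

>>> step_arm:
  increments:
    - [[0, 0, 10], [0, 0, 0]]
    - [[0, 0, 20], [0, 0, 0]]
    - [[0, 0, 30], [0, 0, 0]]
    - [[0, 0, 40], [0, 0, 0]]
    - [[0, 0, 50], [0, 0, 0]]
    - [[0, 0, 60], [0, 0, 0]]
    - [[0, 0, 70], [0, 0, 0]]
    - [[0, 0, 80], [0, 0, 0]]
    - [[0, 0, 90], [0, 0, 0]]
    - [[0, 0, 97], [0, 0, 0]]

```text
time: 46.75
tool_pos: [511.9, 240.4, 66.5]
tcp_rot: [-2.221, -2.221, 0.002]
force: [0.4, 0.2, -3.7]
opening: 12.2
gripper_force: 59.0
```

>>> step_arm:
  increments:
    - [[0, 0, 3], [0, 0, 0]]
    - [[0, 0, 5], [0, 0, 0]]
    - [[0, 0, 6], [0, 0, 0]]
    - [[0, 0, 7], [0, 0, 0]]
    - [[0, 0, 7.5], [0, 0, 0]]
    - [[0, 0, 7.5], [0, 0, 0]]
    - [[0, 0, 7.5], [0, 0, 0]]
    - [[0, 0, 7.5], [0, 0, 0]]
    - [[0, 0, 7.5], [0, 0, 0]]
    - [[0, 0, 7.5], [0, 0, 0]]

```text
time: 47.75
tool_pos: [512.8, 240.7, 61.1]
tcp_rot: [2.221, 2.221, 0.002]
force: [-1.6, -0.9, 6.1]
opening: 12.2
gripper_force: 60.1
```

>>> step_arm:
  increments:
    - [[0, 0, 0], [0, 0, 0]]
    - [[0, 0, 0], [0, 0, 0]]
    - [[0, 0, 0], [0, 0, 0]]
    - [[0, 0, 0], [0, 0, 0]]
    - [[0, 0, -10], [0, 0, 0]]
    - [[0, 0, -40], [0, 0, 0]]
    - [[0, 0, -80], [0, 0, 0]]
    - [[0, 0, -120], [0, 0, 0]]
    - [[0, 0, -162.5], [0, 0, 0]]
    - [[0, 0, -162.5], [0, 0, 0]]
  gripper: -0.3

```text
time: 48.75
tool_pos: [516.0, 241.7, 232.1]
tcp_rot: [2.217, 2.217, 0.021]
force: [0.6, 0.7, 1.8]
opening: 29.9
gripper_force: 0.0
```

```bash
python3 - <<'E'
from h import *
json.dump({"p":[512.3,240.5,223],"r":Rt(np.pi/2).as_rotvec().tolist()},open("cmd.json","w"))
plan([470,150,270],150);plan([430,60,270],180)
E
```

```text
[[-90.5, -42.3, -47.0], [0.0, 0.0, -1.047]]
[[-10.4, -97.9, 0.0], [-0.0, -0.0, -0.524]]
```

>>> step_arm:
  increments:
    - [[-90.5, -42.3, -47], [0, 0, -1.047]]
    - [[-90.5, -42.3, -47], [0, 0, -1.047]]
    - [[-90.5, -42.3, -47], [0, 0, -1.047]]
    - [[-90.5, -42.3, -47], [0, 0, -1.047]]
    - [[-90.5, -42.3, -47], [0, 0, -1.047]]
    - [[-90.5, -42.3, -47], [0, 0, -1.047]]
    - [[-90.5, -42.3, -47], [0, 0, -1.047]]
    - [[-90.5, -42.3, -47], [0, 0, -1.047]]
    - [[-90.5, -42.3, -47], [0, 0, -1.047]]
    - [[-90.5, -42.3, -47], [0, 0, -1.047]]
  gripper: 1

```text
time: 49.75
tool_pos: [469.9, 150.0, 269.7]
tcp_rot: [-0.816, -3.034, 0.0]
force: [0.3, 0.7, 0.2]
opening: 85.3
gripper_force: 0.0
```

>>> step_arm:
  increments:
    - [[-10.4, -97.9, 0], [0, 0, -0.524]]
    - [[-10.4, -97.9, 0], [0, 0, -0.524]]
    - [[-10.4, -97.9, 0], [0, 0, -0.524]]
    - [[-10.4, -97.9, 0], [0, 0, -0.524]]
    - [[-10.4, -97.9, 0], [0, 0, -0.524]]
    - [[-10.4, -97.9, 0], [0, 0, -0.524]]
    - [[-10.4, -97.9, 0], [0, 0, -0.524]]
    - [[-10.4, -97.9, 0], [0, 0, -0.524]]
    - [[-10.4, -97.9, 0], [0, 0, -0.524]]
    - [[-10.4, -97.9, 0], [0, 0, -0.524]]

```text
time: 50.75
tool_pos: [430.0, 60.2, 269.7]
tcp_rot: [0.0, -3.141, 0.0]
force: [0.3, 0.1, -0.2]
opening: 85.5
gripper_force: 0.0
```

```bash
python3 - <<'E'
from h import *
c=cam("wrist"); st(); save(c,"w6.png",(130,150,530,350),2);np.savez("w6.npz",**c)
E
```

```text
{'time': 50.8, 'joint_pos': [-0.033, -0.449, 1.983, -0.0, 1.608, -1.604], 'tool_pos': [430.011, 60.137, 269.649], 'tcp_rot': [0.0, -3.141, 0.0], 'force': [0.366, 0.642, -0.495], 'opening': 85.784, 'gripper_force': 0.0}
```

View pics/w6.png

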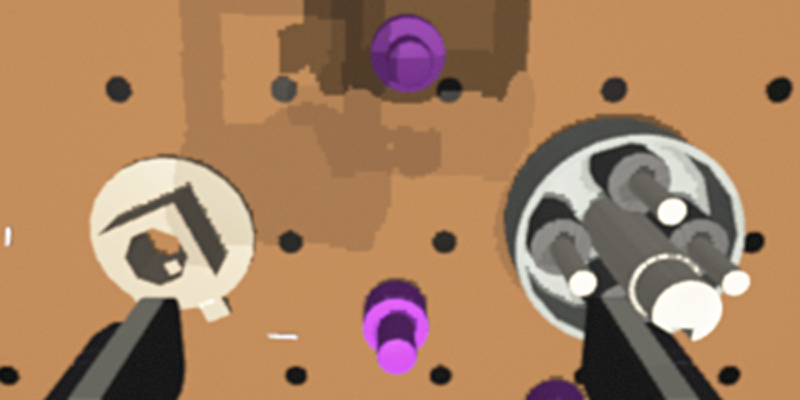

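Wrist crop: three pins show upright in the drum (shank tops at (583,283), (672,212) and (735,282)), with the fourth hidden behind the finger. The shaft top is at (687,308). The cover is at (172,232) with its ear at (213,308), and its hub's lower corner is at (192,183).

```bash
python3 - <<'E'
from h import *
c=dict(np.load("w6.npz")); h=cv2.cvtColor(c["img"],cv2.COLOR_RGB2HSV).astype(int)
f=lambda u,v:(130+u/2,150+v/2)
c0=f(172,232); pts=[]
for a in np.radians(list(range(90,360,3))+list(range(0,45,3))):
    for r in np.arange(60,20,-0.25):
        u,v=c0[0]+r*np.cos(a),c0[1]+r*np.sin(a); x=h[int(round(v)),int(round(u))]
        if x[1]<75 and x[2]>170: pts.append((u,v)); break
q=np.array(pts)
for _ in range(8):
    e,r,sd=fitcircle(c,q,6); d=np.array([np.linalg.norm(unproj(c,*p,6)[:2]-e) for p in q]); q=q[abs(d-r)<2*sd+.2]
print("cover",e,r,sd,len(q),len(pts))
ear=unproj(c,*f(216,310),6)[:2]-e; print("ear",np.degrees(np.arctan2(ear[1],ear[0])),np.linalg.norm(ear))
A,B,C=[unproj(c,*f(*p),6)[:2] for p in [(100,233),(192,183),(222,272)]]
for d in (A-B,C-B): print(np.linalg.norm(d),np.degrees(np.arctan2(d[1],d[0])))
# shaft
ce,r,sd=fitcircle(c,[f(*p) for p in [(652,308),(722,308),(687,279),(660,289),(714,289),(664,332),(717,328)]],123);print("shaft",ce,r,sd)
k=unproj(c,*f(685,335),123)[:2]-np.array([512.3,203]);print(k,np.degrees(np.arctan2(k[1],k[0])))
for p in [(583,283),(672,212),(735,282)]: print(unproj(c,*f(*p),93))
E
```

```text
cover [522.75436902 -74.90269437] 51.62782104859516 0.41677552679489027 95 105
ear 24.939057594596385 58.69184411477841
69.8896581970991 -61.32887942141616
62.45459286603308 13.34465541341435
shaft [511.67078213 202.91303589] 16.55500018999041 1.0496328826730357
[12.65736997  0.61381425] 2.7763615657248115
[512.67730832 162.37237373  93.        ]
[473.86272784 203.01425433  93.        ]
[512.09068615 240.09397405  93.        ]
```

```bash
python3 - <<'E'
from h import *
json.dump({"p":[430,60,270],"r":Rt(np.pi).as_rotvec().tolist()},open("cmd.json","w"))
plan([522.8,-74.9,120],205);plan([522.8,-74.9,11],205)
E
```

```text
[[-92.8, -134.9, 150.0], [-0.0, 0.0, -0.436]]
[[0.0, 0.0, 109.0], [-0.0, 0.0, -0.0]]
```

>>> step_arm:
  increments:
    - [[-92.8, -134.9, 0], [0, 0, -0.436]]
    - [[-92.8, -134.9, 0], [0, 0, -0.436]]
    - [[-92.8, -134.9, 0], [0, 0, -0.436]]
    - [[-92.8, -134.9, 0], [0, 0, -0.436]]
    - [[-92.8, -134.9, 40], [0, 0, -0.436]]
    - [[-92.8, -134.9, 80], [0, 0, -0.436]]
    - [[-92.8, -134.9, 120], [0, 0, -0.436]]
    - [[-92.8, -134.9, 150], [0, 0, -0.436]]
    - [[-92.8, -134.9, 150], [0, 0, -0.436]]
    - [[-92.8, -134.9, 150], [0, 0, -0.436]]

```text
time: 51.8
tool_pos: [522.9, -74.8, 120.0]
tcp_rot: [0.68, -3.067, -0.0]
force: [-0.2, -0.3, 0.7]
opening: 85.6
gripper_force: 0.0
```

```bash
python3 - <<'E'
from h import *
c=cam("wrist"); st(); save(c,"w7.png",(120,150,520,400),2);np.savez("w7.npz",**c)
print(proj(c,[522.8,-74.9,6]))
E
```

```text
{'time': 51.85, 'joint_pos': [-0.283, -0.084, 1.937, 0.0, 1.286, -2.29], 'tool_pos': [523.981, -75.155, 121.58], 'tcp_rot': [-0.679, 3.065, -0.002], 'force': [-0.095, 0.66, 0.643], 'opening': 85.555, 'gripper_force': 0.0}
[[321.68935025 231.92860544]]
```

View pics/w7.png

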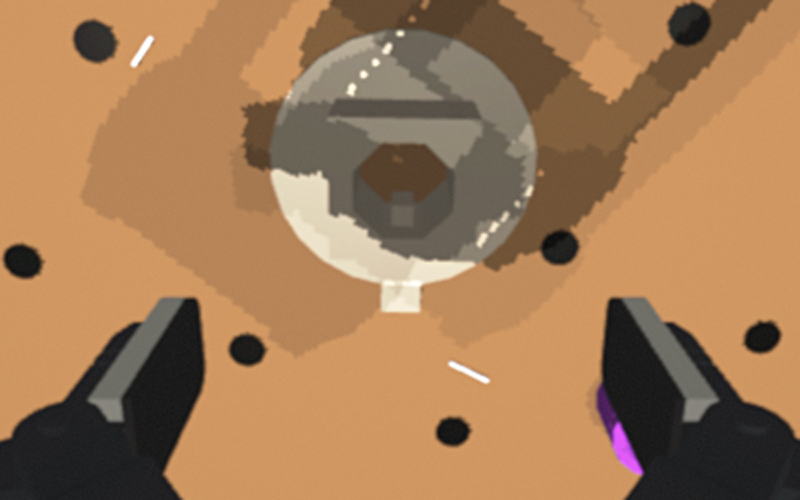

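The cover is squarely aligned under the gripper: disc centre (403,158), ear straight down at (400,297), hub edge level. I descend and grip.

>>> step_arm:
  increments:
    - [[0, 0, 25], [0, 0, 0]]
    - [[0, 0, 50], [0, 0, 0]]
    - [[0, 0, 70], [0, 0, 0]]
    - [[0, 0, 85], [0, 0, 0]]
    - [[0, 0, 95], [0, 0, 0]]
    - [[0, 0, 103], [0, 0, 0]]
    - [[0, 0, 109], [0, 0, 0]]
    - [[0, 0, 109], [0, 0, 0]]
    - [[0, 0, 109], [0, 0, 0]]
    - [[0, 0, 109], [0, 0, 0]]

```text
time: 52.85
tool_pos: [523.4, -75.0, 11.4]
tcp_rot: [-0.68, 3.066, -0.001]
force: [-0.1, -0.1, -0.1]
opening: 85.4
gripper_force: 0.0
```

>>> step_arm:
  increments:
    - [[0, 0, 0], [0, 0, 0]]
    - [[0, 0, 0], [0, 0, 0]]
    - [[0, 0, 0], [0, 0, 0]]
    - [[0, 0, 0], [0, 0, 0]]
    - [[0, 0, 0], [0, 0, 0]]
    - [[0, 0, 0], [0, 0, 0]]
    - [[0, 0, 0], [0, 0, 0]]
    - [[0, 0, 0], [0, 0, 0]]
    - [[0, 0, 0], [0, 0, 0]]
    - [[0, 0, 0], [0, 0, 0]]
  gripper: -1

```text
time: 53.85
tool_pos: [523.3, -75.0, 11.3]
tcp_rot: [-0.679, 3.066, -0.001]
force: [0.8, 0.4, 4.8]
opening: 51.0
gripper_force: 65.6
```

>>> step_arm:
  increments:
    - [[0, 0, -10], [0, 0, 0]]
    - [[0, 0, -30], [0, 0, 0]]
    - [[0, 0, -60], [0, 0, 0]]
    - [[0, 0, -100], [0, 0, 0]]
    - [[0, 0, -140], [0, 0, 0]]
    - [[0, 0, -180], [0, 0, 0]]
    - [[0, 0, -189], [0, 0, 0]]
    - [[0, 0, -189], [0, 0, 0]]
    - [[0, 0, -189], [0, 0, 0]]
    - [[0, 0, -189], [0, 0, 0]]

```text
time: 54.85
tool_pos: [520.9, -74.4, 195.9]
tcp_rot: [0.679, -3.062, -0.005]
force: [0.4, -0.1, -3.6]
opening: 51.0
gripper_force: 64.7
```

```bash
python3 - <<'E'
from h import *
c=cam("wrist"); st(); save(c,"w8.png",(120,150,520,450),2);np.savez("w8.npz",**c)
E
```

```text
{'time': 54.9, 'joint_pos': [-0.283, -0.157, 1.874, -0.0, 1.431, -2.29], 'tool_pos': [521.167, -74.426, 196.257], 'tcp_rot': [0.679, -3.062, -0.004], 'force': [-0.368, -0.158, -4.61], 'opening': 50.905, 'gripper_force': 64.66}
```

View pics/w8.png

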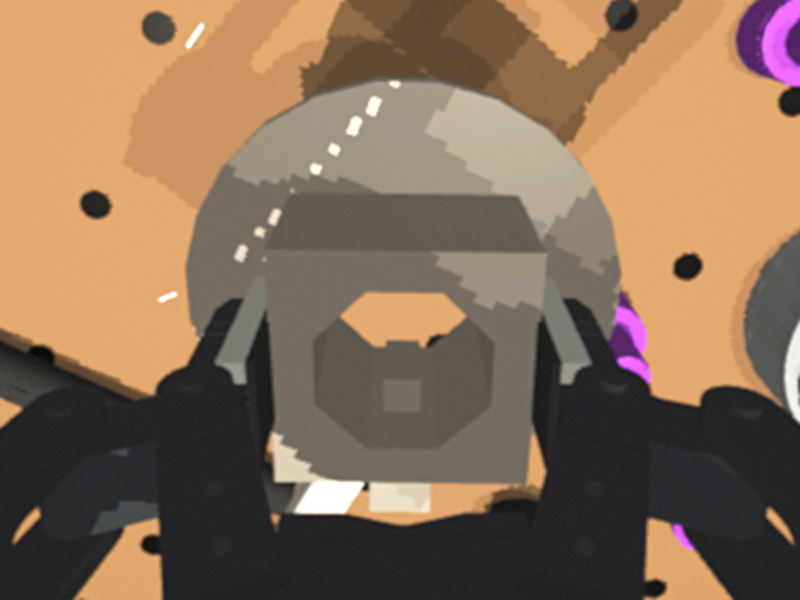

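The cover is held squarely. Hub top corners are at (265,250), (547,250), (528,483) and (273,483).

```bash
python3 - <<'E'
from h import *
c=dict(np.load("w8.npz")); f=lambda u,v:(120+u/2,150+v/2)
P=np.array([held(c,*f(*p),27) for p in [(265,250),(547,250),(528,483),(273,483)]]); print(P.round(1),P.mean(0))
# disc
e=[(188,290),(200,205),(240,145),(300,103),(395,80),(490,100),(560,140),(600,195),(620,280)]
M=R.from_rotvec(sensors.sense()["tcp_rot"]); s=sensors.sense()
ce,r,sd=fitcircle(c,[f(*p) for p in e],s["tool_pos"][2]-11+6); print(r,sd,M.inv().apply(np.r_[ce,s["tool_pos"][2]]-s["tool_pos"]))
json.dump({"p":[522.8,-74.9,200],"r":Rt(np.radians(205)).as_rotvec().tolist()},open("cmd.json","w"))
E
```

```text
[[ 26.5 -25.3 -27. ]
 [ 26.4  25.9 -26.8]
 [-25.2  25.3 -27. ]
 [-25.  -26.7 -27.2]] [  0.67290741  -0.20320031 -26.99830064]
51.134461851231485 0.3053947309840168 [ 0.78797823 -0.20486245  0.00262951]
```

```bash
python3 - <<'E'
from h import *
plan([513,203.2,200],177)
E
```

```text
[[-108.6, 256.2, -0.0], [-0.0, -0.0, 0.489]]
```

>>> step_arm:
  increments:
    - [[-108.6, 256.2, 0], [0, 0, 0.489]]
    - [[-108.6, 256.2, 0], [0, 0, 0.489]]
    - [[-108.6, 256.2, 0], [0, 0, 0.489]]
    - [[-108.6, 256.2, 0], [0, 0, 0.489]]
    - [[-108.6, 256.2, 0], [0, 0, 0.489]]
    - [[-108.6, 256.2, 0], [0, 0, 0.489]]
    - [[-108.6, 256.2, 0], [0, 0, 0.489]]
    - [[-108.6, 256.2, 0], [0, 0, 0.489]]
    - [[-108.6, 256.2, 0], [0, 0, 0.489]]
    - [[-108.6, 256.2, 0], [0, 0, 0.489]]

```text
time: 55.9
tool_pos: [513.0, 202.1, 199.0]
tcp_rot: [-0.086, -3.139, 0.001]
force: [0.8, -0.2, -4.2]
opening: 51.1
gripper_force: 65.4
```

>>> step_arm:
  increments:
    - [[0, 0, 20], [0, 0, 0]]
    - [[0, 0, 40], [0, 0, 0]]
    - [[0, 0, 55], [0, 0, 0]]
    - [[0, 0, 60], [0, 0, 0]]
    - [[0, 0, 60], [0, 0, 0]]
    - [[0, 0, 60], [0, 0, 0]]
    - [[0, 0, 60], [0, 0, 0]]
    - [[0, 0, 60], [0, 0, 0]]
    - [[0, 0, 60], [0, 0, 0]]
    - [[0, 0, 60], [0, 0, 0]]

```text
time: 56.9
tool_pos: [513.2, 203.3, 140.0]
tcp_rot: [0.083, 3.14, 0.0]
force: [1.1, -0.5, -4.1]
opening: 50.7
gripper_force: 65.3
```

```bash
python3 - <<'E'
from h import *
c=cam("wrist"); st(); save(c,"w9.png",(200,250,440,430),3.3);np.savez("w9.npz",**c)
E
```

```text
{'time': 56.95, 'joint_pos': [0.242, -0.047, 1.87, 0.0, 1.319, -1.276], 'tool_pos': [513.069, 203.294, 139.897], 'tcp_rot': [0.083, 3.14, 0.0], 'force': [0.121, 0.057, -4.315], 'opening': 51.15, 'gripper_force': 65.307}
```

View pics/w9.png

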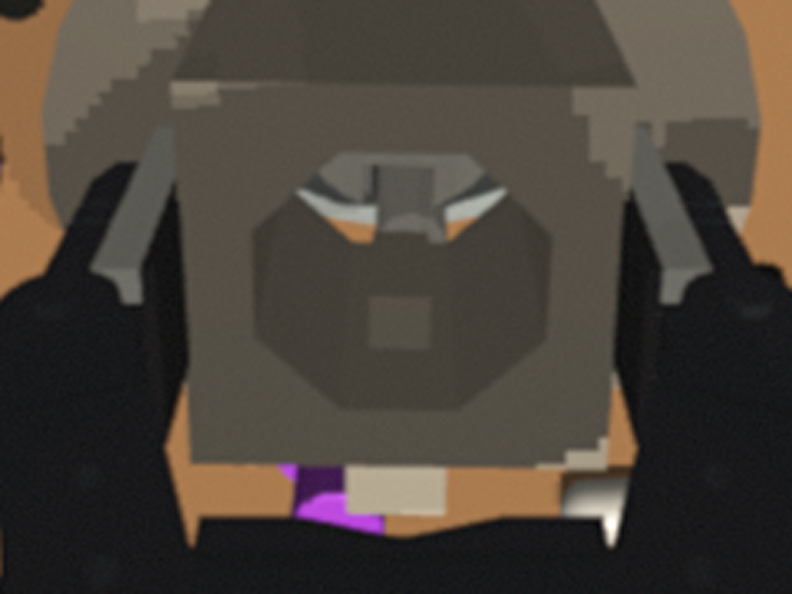

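Through the bore the shaft top and keyway (about (403,200)) line up with the tab at (400,320). I descend slowly by feel.

>>> step_arm:
  increments:
    - [[0, 0, 1], [0, 0, 0]]
    - [[0, 0, 2], [0, 0, 0]]
    - [[0, 0, 3], [0, 0, 0]]
    - [[0, 0, 4], [0, 0, 0]]
    - [[0, 0, 5], [0, 0, 0]]
    - [[0, 0, 6], [0, 0, 0]]
    - [[0, 0, 7], [0, 0, 0]]
    - [[0, 0, 8], [0, 0, 0]]
    - [[0, 0, 9], [0, 0, 0]]
    - [[0, 0, 9], [0, 0, 0]]

```text
time: 57.95
tool_pos: [512.9, 203.2, 130.5]
tcp_rot: [-0.083, -3.14, 0.0]
force: [-0.0, 0.2, -3.4]
opening: 51.0
gripper_force: 65.3
```

>>> step_arm:
  increments:
    - [[0, 0, 1], [0, 0, 0]]
    - [[0, 0, 2], [0, 0, 0]]
    - [[0, 0, 3], [0, 0, 0]]
    - [[0, 0, 4], [0, 0, 0]]
    - [[0, 0, 5], [0, 0, 0]]
    - [[0, 0, 6], [0, 0, 0]]
    - [[0, 0, 7], [0, 0, 0]]
    - [[0, 0, 8], [0, 0, 0]]
    - [[0, 0, 8], [0, 0, 0]]
    - [[0, 0, 8], [0, 0, 0]]

```text
time: 58.95
tool_pos: [513.0, 203.2, 122.7]
tcp_rot: [-0.083, -3.14, 0.0]
force: [0.4, -0.1, -3.4]
opening: 51.0
gripper_force: 65.3
```

The tab is past the shaft top with no reaction force, so it is in the keyway. I let it down home.

>>> step_arm:
  increments:
    - [[0, 0, 2], [0, 0, 0]]
    - [[0, 0, 4], [0, 0, 0]]
    - [[0, 0, 6], [0, 0, 0]]
    - [[0, 0, 7.5], [0, 0, 0]]
    - [[0, 0, 9], [0, 0, 0]]
    - [[0, 0, 10], [0, 0, 0]]
    - [[0, 0, 11], [0, 0, 0]]
    - [[0, 0, 12], [0, 0, 0]]
    - [[0, 0, 13], [0, 0, 0]]
    - [[0, 0, 13], [0, 0, 0]]

```text
time: 59.95
tool_pos: [512.9, 203.2, 109.5]
tcp_rot: [-0.083, -3.14, 0.0]
force: [-0.5, -0.4, -4.6]
opening: 51.3
gripper_force: 65.3
```

>>> step_arm:
  increments:
    - [[0, 0, 0.5], [0, 0, 0]]
    - [[0, 0, 1], [0, 0, 0]]
    - [[0, 0, 1.5], [0, 0, 0]]
    - [[0, 0, 2], [0, 0, 0]]
    - [[0, 0, 2], [0, 0, 0]]
    - [[0, 0, 2], [0, 0, 0]]
    - [[0, 0, 2], [0, 0, 0]]
    - [[0, 0, 2], [0, 0, 0]]
    - [[0, 0, 2], [0, 0, 0]]
    - [[0, 0, 2], [0, 0, 0]]

```text
time: 60.95
tool_pos: [513.2, 203.3, 108.2]
tcp_rot: [0.083, 3.14, 0.0]
force: [-2.2, -0.8, 2.1]
opening: 50.5
gripper_force: 66.0
```

Contact at 108 mm, which is home. I release and rise straight up.

>>> step_arm:
  increments:
    - [[0, 0, 0], [0, 0, 0]]
    - [[0, 0, 0], [0, 0, 0]]
    - [[0, 0, 0], [0, 0, 0]]
    - [[0, 0, 0], [0, 0, 0]]
    - [[0, 0, 0], [0, 0, 0]]
    - [[0, 0, 0], [0, 0, 0]]
    - [[0, 0, 0], [0, 0, 0]]
    - [[0, 0, -20], [0, 0, 0]]
    - [[0, 0, -50], [0, 0, 0]]
    - [[0, 0, -80], [0, 0, 0]]
  gripper: 1

```text
time: 61.95
tool_pos: [512.5, 203.1, 188.0]
tcp_rot: [-0.083, -3.139, 0.001]
force: [1.2, 0.0, 0.7]
opening: 85.6
gripper_force: 0.0
```

>>> step_arm:
  increments:
    - [[0, 0, -40], [0, 0, 0]]
    - [[30, 0, -80], [0, 0, 0]]
    - [[60, 0, -80], [0, 0, 0]]
    - [[60, 0, -80], [0, 0, 0]]
    - [[60, 0, -80], [0, 0, 0]]
    - [[60, 0, -80], [0, 0, 0]]
    - [[60, 0, -80], [0, 0, 0]]
    - [[60, 0, -80], [0, 0, 0]]
    - [[60, 0, -80], [0, 0, 0]]
    - [[60, 0, -80], [0, 0, 0]]

```text
time: 62.95
tool_pos: [453.2, 206.3, 267.4]
tcp_rot: [-0.083, -3.14, 0.0]
force: [1.2, -0.0, -1.0]
opening: 85.5
gripper_force: 0.0
```

```bash
python3 - <<'E'
from h import *
c=cam("wrist"); st(); np.savez("wa.npz",**c); h=cv2.cvtColor(c["img"],cv2.COLOR_RGB2HSV).astype(int)
c0=proj(c,[512.3,203,103])[0]; print(c0)
pts=[]
for a in np.radians(range(0,360,4)):
    for r in np.arange(100,35,-0.25):
        u,v=c0[0]+r*np.cos(a),c0[1]+r*np.sin(a)
        if not(0<=u<639.4 and 0<=v<479.4): continue
        x=h[int(round(v)),int(round(u))]
        if 15<x[1]<75 and x[2]>150: pts.append((u,v)); break
q=np.array(pts)
for _ in range(10):
    e,r,sd=fitcircle(c,q,103); d=np.array([np.linalg.norm(unproj(c,*p,103)[:2]-e) for p in q]); q=q[abs(d-r)<2*sd+.3]
print("disc at z103",e,r,sd,len(q),len(pts))
E
```

```text
{'time': 63.0, 'joint_pos': [0.278, -0.277, 1.856, -0.0, 1.562, -1.24], 'tool_pos': [453.21, 206.362, 267.549], 'tcp_rot': [-0.083, -3.14, 0.0], 'force': [-0.047, 0.095, 0.56], 'opening': 85.813, 'gripper_force': 0.0}
[321.5655019  275.25377231]
disc at z103 [515.30844742 202.90270098] 49.48910346141277 1.980000573875457 59 90
```

```bash
python3 - <<'E'
from h import *
c=dict(np.load("wa.npz")); g=cv2.cvtColor(c["img"],cv2.COLOR_RGB2HSV)[:,:,1].astype(np.float32)
t=np.radians(np.arange(70,290,2)) # near half and sides, off the ear
def sc(x,y,z):
    f=lambda r:cv2.remap(g,*[a.astype(np.float32) for a in proj(c,np.c_[x+r*np.cos(t),y+r*np.sin(t),np.full(len(t),z)]).T.reshape(2,-1,1)],1)
    return float(np.median(f(53.2)-f(50.8)))
b=sorted([(sc(x,y,z),x,y,z) for x in np.arange(506,520,.5) for y in np.arange(198,208,.5) for z in np.arange(95,124,2.)],reverse=True)[:8]
for k in b: print(np.round(k,1))
E
```

```text
[  2.8 506.5 202.5 111. ]
[  2.8 506.  202.5 113. ]
[  2.7 506.  203.  109. ]
[  2.6 506.  202.5 109. ]
[  2.3 506.  203.  111. ]
[  2.3 506.  202.  109. ]
[  2.3 506.5 203.  111. ]
[  2.3 506.  203.  107. ]
```

```bash
python3 -c "
from h import *
print(close_job())"
```

```text
the job is handed in; nothing more can be done
None
```

I handed the job in at 63 s, but `close_job()` returned no verdict: the cap stands in the tray, all four pins were placed in the drum, and the cover went down to home height with its tab in the keyway and was released. My camera check of the cover afterwards was inconclusive, so its final seating rests on the arm's height and force readings.

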